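Rock the warped lid out, close the box with the flat one

TASK

One of the two wooden lids lying on the marble slab is warped, though both look alike and lie level: press down with the fingertips near a long edge of a lid, first one lid and then the other if need be, until you have seen one rock on the slab. Lay the lid that rocks on the sloping rack in the drip tray, underside on the slope with its long side running up the slope and its lower end against the ledge, and close the wooden box with the flat lid, centred and square on the rim; leave the mug, the glasses, the salt and the spice jar alone.

Things in the scene. Friction and masses are not known exactly. Their poses are not given: they have to be found in the camera images.
- lid_a: Wooden lid on the slab: 120 mm along x, 90 mm along y, 12 mm thick, 0.25 kg. Dark handle bar along x in the middle of its top, 70 mm long, 16 mm wide, top 44 mm above the underside. Origin: middle of the underside; z up through the handle. lid_b is its twin from above: one of the two is warped, which one is not told (see lid_b for how it behaves).
- lid_b: Wooden lid on the slab, sizes and frame as lid_a. Whichever lid is warped rests level on a flat 20 mm strip along x under its handle; its underside rises 7 degrees to both long edges. Pressed with 2 to 6 N about 37 mm from the middle in y, it tips 7 degrees till that edge meets the slab, and rocks back when let go. The flat one does not tip.
- slab: white marble slab, 170 mm (x) by 280 mm (y), 15 mm thick, fixed; the flat reference surface under both lids, which lie side by side along its y. Origin: middle of its underside, on the worktop
- lid_box: open wooden box without lid, 116 mm (x) by 86 mm (y), walls 7 mm, fixed. Origin: middle of its underside on the worktop; its long side walls are 60 mm high, its end walls 48 mm. The flat lid closes it lying on the two long walls, long side along the box's x, overhanging 2 mm all round; the warped one would sag 3 mm into it
- rack_panel: Sloping wooden panel of the rack in the black drip tray, fixed, 150 mm up the slope, 130 mm wide, 38 degrees from level. Origin: on its surface, where the middle of a lid's underside lies when the lower short end touches the ledge; x up the slope, y across, z square out of it (up, toward the robot). Ledge at x = -60 mm, 12 mm proud. A released lid may slide down to the ledge.
- mug_mint: mint green mug, 89 x 124 x 91 mm, upside down at the front right; loose bystander, origin at its foot
- spice_jar: small spice jar, 47 mm wide, 98 mm high, at the front between drip tray and slab; loose bystander, origin at its foot
- salt_shaker: salt shaker, 44 mm wide, 90 mm high, at the back; loose bystander, origin at its foot
- glass_left: ribbed clear tumbler, 69 mm wide, 104 mm high, left of the box; loose bystander, origin at its foot
- glass_right: ribbed clear tumbler, 69 mm wide, 104 mm high, at the front, right of the mug; loose bystander, origin at its foot
There are look-alikes about, which are no part of the job. What is shaped like the lid_a but purple is not meant.

How it is judged:
By the outcome, as a careful person would: the job done as asked, in the order asked, and still so for the second after the job is handed in, with the robot touching nothing.
It also fails if it takes over 67 s, if anything falls off the work surface, if the arm or the gripper's body presses on something with over 40 N, if the wrist force passes 120 N, or if a joint passes its speed limit or range.

ROBOT

A 6-joint arm with a two-finger parallel gripper is mounted at the origin on a cart in front of the work surface, level with it; the furniture and walls round the work are solid. World frame = base frame: x ahead of the robot, y to its left, z up, the work surface at z = 0. Lengths are in m, angles in rad, forces in N, time in s.
With the tool pointing down it reaches from about 0.35 to 0.875 m from the base axis. Payload 4.2 kg.
Tool frame: the origin (TCP) lies at the very end of the fingers, on their centre line; the grasp point (between the pads) lies 19 mm behind it (bot.grasp_offset is the distance from the TCP to the grasp point, in m); z points along the fingers, y is the direction in which the jaws open and shut (so a half turn about z gives the same grasp; the last joint's range is limited). The gripper opens to 85 mm and grips with 20 to 120 N. Pads are 22 mm wide; open, the fingers measure 114 mm over their backs; the gripper's body (76 mm by 85 mm) begins 54 mm behind the grasp point. The pads swing forward as they close: fully open they stand 13 mm farther back than shut.
Start: joints at [-0.855, 0.385, 0.008, 0, -1.194, -0.259], TCP at [0.276, -0.561, 0.231] pointing down, gripper open.
Joint ranges: [-3.14, 3.14], [-1.21, 2.06], [-1.07, 1.41], [-3.16, 2.05], [-2.99, -0.16], [-3.1, 3.1]. Speed limits (rad/s): [2.79, 2.79, 3.14, 3.14, 3.14, 3.14].

INTERFACE

Orientations are given as a 3x3 rotation matrix whose columns are the frame's x, y, z axes.
In Python, from cell import bot, eyes gives the robot as it stands. The module is installed in compiled form; this text tells all that it offers.
- The arm moves only by the shell command python3 -m jog 'ROWS' [FORCE]. ROWS is JSON, a list of rows, each a list of 7 numbers: the shift along the tool's x, y, z in m, then the turn, a rotation vector about the tool's x, y, z in degrees, then the finger opening in m, from 0 to 0.0854. A call has 1 to 12 rows; each row is the pose to reach, as a shift and turn from the pose commanded when the call began, along the tool's axes at that moment; what a row does not reach only later rows make up. A row lasts 1/8 s, in which the tool goes at most 62.5 mm and 10.7 degrees, less where a joint would pass 70% of its speed; a pose out of reach is approached as far as the arm can. A call with a gripper value outside its range is refused whole. The fingers move at their own pace and stop on an object; FORCE is the grip in N (left out, the last holds). Time passes only in rows, so rows that repeat a pose let the fingers close. It gives the time, the measured TCP pose, the force and the opening at its end, in the units of the state.
- bot.state(): the state, without advancing time (a new reading comes with each control period).
- eyes.capture(name): name is "scene" or "top"; returns (picture, depth): 480x640x3 uint8, red, green, blue; 480x640 float32, m along the optical axis (not along the pixel's ray), 0 where there is no reading.
- eyes.calibration(name): a dict with "fovy" (degrees; the focal length in pixels is half the picture's height over the tangent of half this angle, whatever the lens; pixels are square), "cx", "cy" (the principal point, pixels), "extrinsics" (4x4, takes a point from camera to world coordinates). Camera axes: x right, y down, z forward; pixel columns grow to the right and rows downward; lengths in m; the calibration is good to about 2 mm. A picture is of the moment at which its call begins. calibration takes no time and is no camera call.
- bot.job_done(): hands the job in, once; it reports no verdict.
Trained networks look in the newest picture that a camera, given by its name, has taken for a name from the list of things; names that differ only in an ending like _2 or _b are one class to them, and where a whole thing is asked for, a point or a joint stands for the part that bears it (a point fixed in the world has none). Each returns a list of dicts, best first, with "score" (0 to 1); they miss things now and then, are a little off and sometimes report something else, mostly with a low value. They report only what shows in the picture. A call takes as long as a camera call. They do not tell look-alikes from the thing itself.
- eyes.spot_in(camera, target): "bbox" ([centre column, centre row, width, height] in pixels, round what is visible of it).
- eyes.landmark_of(camera, target): "location" ([row, column] in pixels: a listed point, or the origin of a listed thing).
The state is a dict: "time_s": time; "joint_pos": joint angles; "dq": joint speeds; "joint_torque": joint torques, N m; "eef_pos": TCP position; "tcp_rot": TCP orientation; "force": force on the tool from outside, world axes, zero at the start; "wrist_torque": the same for the moment, N m; "opening": opening from 0.0 (shut) to 1.0 (fully open).
Only numpy, scipy, OpenCV 4.12 (cv2) and the standard library are available. Lean on these libraries where they do the work, as an engineer would, in place of code of your own. Each camera call takes 0.05 s, during which the arm holds its last target.

## Working session

There is one attempt and no reset: what is moved stays moved. The work goes in short steps, Python scripts to look and compute and a shell command to move; the robot and the scene stay as the last step left them, time stands still between calls to the robot, and variables do not carry over. Pictures are saved under pics/ and viewed, and the job is handed in when it is done.

```bash
ls; mkdir -p pics
python3 - <<'E'
from cell import bot, eyes
import cv2, numpy as np
np.set_printoptions(precision=4,suppress=True)
for n in ("scene","top"):
    p,d=eyes.capture(n); cv2.imwrite(f"pics/{n}0.png",p[...,::-1]); c=eyes.calibration(n)
    print(n,c["fovy"],c["cx"],c["cy"],np.array(c["extrinsics"]))
    np.save(f"{n}_d0.npy",d)
    for t in ("lid_a","slab","lid_box","rack_panel"):
        print(t,[(np.round(r["bbox"],0).tolist(),round(r["score"],2)) for r in eyes.spot_in(n,t)][:4],[(np.round(r["location"],1).tolist(),round(r["score"],2)) for r in eyes.landmark_of(n,t)][:4])
print(bot.state())
E
```

```text
pics
scene 55.46346493393457 314.1650105674939 238.05331588075651 [[-0.7311 -0.513   0.4498  0.0803]
 [-0.6822  0.5396 -0.4934  0.6881]
 [ 0.0104 -0.6676 -0.7445  0.905 ]
 [ 0.      0.      0.      1.    ]]
lid_a [([206.0, 424.0, 66.0, 53.0], 0.87), ([287.0, 356.0, 70.0, 61.0], 0.78), ([331.0, 318.0, 61.0, 61.0], 0.75)] [([317.3, 332.3], 0.87), ([425.1, 206.4], 0.77), ([213.4, 350.2], 0.74), ([356.0, 287.1], 0.71)]
slab [([305.0, 344.0, 147.0, 130.0], 0.9)] [([278.9, 397.7], 0.33)]
lid_box [([262.0, 270.0, 63.0, 63.0], 0.6), ([344.0, 210.0, 60.0, 71.0], 0.39)] [([274.6, 261.3], 0.82)]
rack_panel [([343.0, 211.0, 58.0, 74.0], 0.87)] [([214.1, 347.7], 0.7)]
top 52.57159160940178 325.91958555700745 251.47160972972458 [[-0.0188 -0.9959  0.0885  0.4886]
 [-0.9998  0.0189  0.0006  0.14  ]
 [-0.0023 -0.0884 -0.9961  1.2369]
 [ 0.      0.      0.      1.    ]]
lid_a [([229.0, 319.0, 40.0, 52.0], 0.93), ([151.0, 315.0, 54.0, 56.0], 0.64), ([286.0, 318.0, 45.0, 51.0], 0.6)] [([316.3, 152.5], 0.94), ([317.4, 230.5], 0.9), ([314.8, 287.1], 0.84)]
slab [([256.0, 319.0, 115.0, 70.0], 0.57)] [([318.4, 257.8], 0.73)]
lid_box [] [([236.9, 277.3], 0.57)]
rack_panel [([378.0, 250.0, 58.0, 60.0], 0.89)] [([248.3, 379.8], 0.87)]
{'time_s': 0.9, 'joint_pos': array([-0.8554,  0.3847,  0.0079,  0.    , -1.1941, -0.2586]), 'dq': array([-0.0003,  0.0015, -0.0014, -0.0031, -0.0003, -0.0011]), 'joint_torque': array([ -0.0001, -39.2077,  18.8619,   4.1907,  -0.0003,   0.    ]), 'eef_pos': array([ 0.2757, -0.5609,  0.2313]), 'tcp_rot': array([[-0.8975, -0.4411, -0.    ],
       [-0.4411,  0.8975,  0.0001],
       [ 0.    ,  0.0001, -1.    ]]), 'force': array([0.9017, 0.7974, 0.387 ]), 'wrist_torque': array([-0.0004,  0.012 , -0.0086]), 'opening': 1.0007020719396804}
```

View pics/scene0.png

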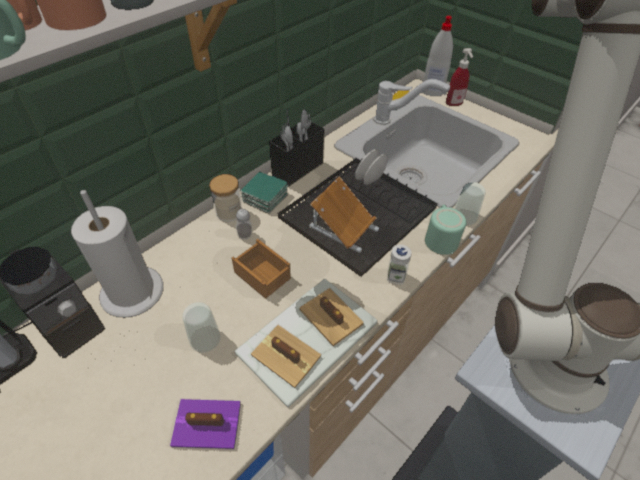

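View pics/top0.png

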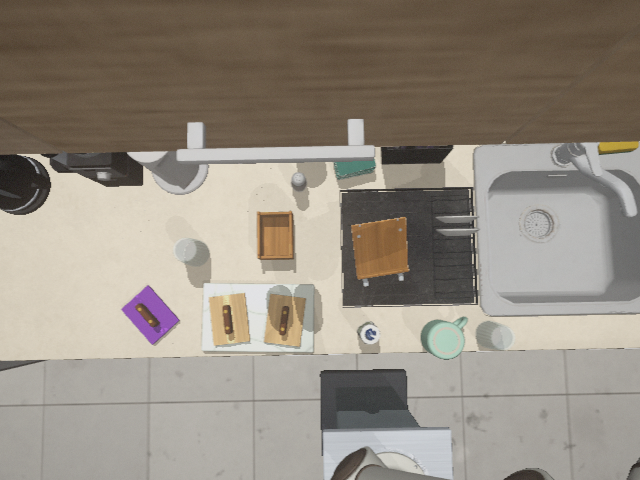

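The top view shows the two slab lids at (229,319) and (286,318), the purple decoy at (150,315), the box at (276,236) and the rack at (380,248). Next I'll measure them from depth.

```bash
cat > h.py <<'E'
import numpy as np, cv2
from cell import bot, eyes
np.set_printoptions(precision=4,suppress=True)
def cloud(n,d):
    c=eyes.calibration(n); f=240/np.tan(np.radians(c["fovy"]/2)); E=np.array(c["extrinsics"])
    v,u=np.mgrid[0:480,0:640]
    P=np.stack([(u-c["cx"])/f*d,(v-c["cy"])/f*d,d],-1)
    W=P@E[:3,:3].T+E[:3,3]; W[d<=0]=np.nan
    return W
def rect(P):
    r=cv2.minAreaRect((P[:,:2]*1000).astype(np.float32)); return r
E
python3 - <<'E'
from h import *
p,d=eyes.capture("top"); W=cloud("top",d); x,y,z=W[...,0],W[...,1],W[...,2]
ps,ds=eyes.capture("scene"); S=cloud("scene",ds)
np.savez("c0.npz",W=W,S=S,p=p,ps=ps)
def rep(name,W,m):
    P=W[m]; 
    if len(P)<5: print(name,len(P)); return
    print(name,len(P),"mean",P.mean(0),"rect",np.round(np.array(rect(P)[0]),1),np.round(rect(P)[1],1),round(rect(P)[2],1), "z",np.percentile(P[:,2],[5,50,95]))
for nm,u0,u1 in (("L",207,252),("R",258,309)):
    m=np.zeros((480,640),bool); m[288:350,u0:u1]=1
    rep(nm+"lid top",W,m&(z>.021)&(z<.034)); rep(nm+"handle",W,m&(z>.05)&(z<.07)); rep(nm+"slab",W,m&(z<.02)&(z>0.008))
m=np.zeros((480,640),bool); m[205:265,250:300]=1
rep("box rim",W,m&(z>.04)&(z<.07)); rep("box longwalls",W,m&(z>.054)&(z<.067)); 
for n,C in (("top",W),("scene",S)):
    m=(C[...,0]>.35)&(C[...,0]<.75)&(C[...,1]>-.12)&(C[...,1]<.12)&(C[...,2]>.02)&(C[...,2]<.3)
    rep(n+" rack",C,m)
# shelf/cabinet
m=z>0.25
print("high pts x range by y"); 
for yy in (-.2,-.1,0,.1,.2,.3,.4):
    k=m&(abs(y-yy)<.02)&(x>.45); print(yy, np.nanmin(x[k]) if k.any() else None, np.nanmin(z[k]) if k.any() else None)
E
```

```text
Llid top 1475 mean [0.4334 0.3846 0.0252] rect [433.7 385.3] [119.9  90.5] 6.0 z [0.0216 0.025  0.0292]
Lhandle 189 mean [0.4341 0.3847 0.056 ] rect [434.5 385.4] [68.1 16.5] 6.1 z [0.0515 0.0559 0.06  ]
Lslab 999 mean [0.4355 0.3834 0.0134] rect [434.1 386.3] [112.  153.3] 89.9 z [0.0095 0.0133 0.0178]
Rlid top 1490 mean [0.4288 0.2474 0.0253] rect [428.9 247.5] [ 90.2 119.9] 82.0 z [0.0219 0.0252 0.0292]
Rhandle 187 mean [0.4293 0.2472 0.0562] rect [429.6 247.4] [16.2 68.1] 82.1 z [0.0518 0.0562 0.0604]
Rslab 1390 mean [0.4359 0.2541 0.0133] rect [431.5 251.4] [126. 152.] 89.1 z [0.0095 0.0131 0.018 ]
box rim 469 mean [0.6372 0.2681 0.053 ] rect [638.1 266.7] [ 84.9 115.6] 89.8 z [0.0422 0.0553 0.0612]
box longwalls 267 mean [0.6373 0.2649 0.0582] rect [638.  266.8] [ 83.8 115.6] 89.5 z [0.0545 0.0581 0.0618]
top rack 3901 mean [0.5503 0.0004 0.0681] rect [548.6  -7.6] [396.4 224.4] 0.1 z [0.0254 0.0719 0.1059]
scene rack 3655 mean [0.5224 0.0043 0.0643] rect [549.2  -4.6] [402.5 225.4] 1.1 z [0.0241 0.0657 0.1023]
high pts x range by y
-0.2 None None
-0.1 0.62154489155256 0.8038638455603713
0 0.6206373927924999 0.8040055182882393
0.1 0.590479256455812 0.8051093559056954
0.2 0.5903398192997665 0.8092833316104233
0.3 0.6202490501413939 0.8031651535254848
0.4 0.6207576544253397 0.8030645276621995
```

Run:
```python
from h import *
D=np.load("c0.npz")
for n,C,p in (("top",D["W"],D["p"]),("scene",D["S"],D["ps"])):
    x,y,z=C[...,0],C[...,1],C[...,2]
    box=(x>.4)&(x<.75)&(y>-.06)&(y<.14)&(z>.015)&(z<.2)
    hsv=cv2.cvtColor(p,cv2.COLOR_RGB2HSV); col=(hsv[...,1]>120)&(hsv[...,0]<22)
    P=C[box&col]
    # ransac-ish plane
    A=np.c_[P[:,:2],np.ones(len(P))]; k=np.ones(len(P),bool)
    for _ in range(10):
        s=np.linalg.lstsq(A[k],P[k,2],rcond=None)[0]; r=P[:,2]-A@s; k=abs(r)<max(.004,2*np.median(abs(r))*.8)
        k=abs(r)<.006
    nrm=np.array([-s[0],-s[1],1]);nrm/=np.linalg.norm(nrm)
    print(n,len(P),k.sum(),"normal",nrm,"tilt",np.degrees(np.arccos(nrm[2])),"res",r[k].std())
    xu=np.array([0,0,1.])-nrm[2]*nrm; xu/=np.linalg.norm(xu); yu=np.cross(nrm,xu)
    print(" xu",xu,"yaw",np.degrees(np.arctan2(xu[1],xu[0])))
    Q=P[k]; c=Q.mean(0); L=np.c_[(Q-c)@xu,(Q-c)@yu]
    rc=cv2.minAreaRect((L*1000).astype(np.float32)); print(" rect",rc,"extent",np.percentile(L,[.5,99.5],axis=0))
    ctr=c+(rc[0][0]*xu+rc[0][1]*yu)/1000; print(" centre",ctr)
    # residual: ledge points
    out=C[box]; h=(out-ctr)@nrm; lx=(out-ctr)@xu; ly=(out-ctr)@yu
    g=(h>.008)&(h<.03)&(abs(ly)<.09); 
    print(" proud pts",g.sum(), np.c_[lx,ly,h][g][:12])
    print(" landmark px->", [C[int(round(r["location"][0])),int(round(r["location"][1]))] for r in eyes.landmark_of(n,"rack_panel")[:2]])
    b=(x>.57)&(x<.71)&(y>.21)&(y<.33)&(z>.042)&(z<.07); print(" box",np.round(cv2.minAreaRect((C[b][:,:2]*1000).astype(np.float32))[0],1),cv2.minAreaRect((C[b][:,:2]*1000).astype(np.float32))[1:])
    b=b&(z>.053);print(" boxlong",cv2.minAreaRect((C[b][:,:2]*1000).astype(np.float32)), np.percentile(C[b][:,2],[50,95]))
p=D["p"][200:300,330:430]; q=D["ps"][165:265,295:395]
cv2.imwrite("pics/rackzoom.png",np.hstack([cv2.resize(i,(400,400),interpolation=cv2.INTER_NEAREST) for i in (p,q)])[...,::-1])
```

```text
top 2762 2540 normal [-0.6073 -0.086   0.7898] tilt 37.83086435079326 res 0.002313004522599015
 xu [0.782  0.1108 0.6133] yaw 8.064777974825482
 rect ((-0.7357177734375, 0.5505905151367188), (146.5303192138672, 127.94273376464844), 0.020337581634521484) extent [[-0.0721 -0.0624]
 [ 0.0708  0.0623]]
 centre [0.6018 0.0101 0.0668]
 proud pts 167 [[-0.0681 -0.0522  0.0081]
 [-0.0674 -0.0591  0.0111]
 [-0.0674 -0.0416  0.0105]
 [-0.0692 -0.0445  0.0087]
 [-0.0704 -0.0495  0.0084]
 [-0.0712 -0.0521  0.008 ]
 [-0.0711 -0.0544  0.0088]
 [-0.0715 -0.0569  0.0089]
 [-0.0727 -0.0596  0.0081]
 [-0.0676 -0.0242  0.0097]
 [-0.0689 -0.0292  0.0093]
 [-0.0677 -0.0313  0.0115]]
 landmark px-> [array([0.5938, 0.0097, 0.0651])]
 box [637.9 267. ] ((84.11898040771484, 115.56450653076172), 89.46198272705078)
 boxlong ((637.9620971679688, 266.9619445800781), (84.07849884033203, 115.56745910644531), 89.52540588378906) [0.058  0.0618]
scene 2166 2051 normal [-0.6078 -0.0838  0.7897] tilt 37.843787024448886 res 0.00220581721909159
 xu [0.7823 0.1078 0.6135] yaw 7.84954320298629
 rect ((-1.8982620239257812, -2.5854568481445312), (130.55279541015625, 146.06134033203125), 89.50331115722656) extent [[-0.0701 -0.0662]
 [ 0.0706  0.0616]]
 centre [0.5967 0.0109 0.0644]
 proud pts 123 [[-0.0712 -0.0622  0.0128]
 [-0.0681 -0.0522  0.0154]
 [-0.07   -0.0544  0.0159]
 [-0.0724 -0.058   0.015 ]
 [-0.0668 -0.0478  0.0116]
 [-0.0688 -0.0502  0.0119]
 [-0.0713 -0.0542  0.0105]
 [-0.0729 -0.0555  0.0121]
 [-0.0757 -0.0604  0.0097]
 [-0.0689 -0.0464  0.0106]
 [-0.0705 -0.0476  0.0124]
 [-0.0736 -0.0537  0.0086]]
 landmark px-> [array([0.588 , 0.0053, 0.061 ])]
 box [635.8 267.9] ((88.64741516113281, 118.90315246582031), 89.84341430664062)
 boxlong ((635.1289672851562, 267.90362548828125), (88.64673614501953, 117.55307006835938), 89.8388671875) [0.0571 0.0599]
```

View pics/rackzoom.png

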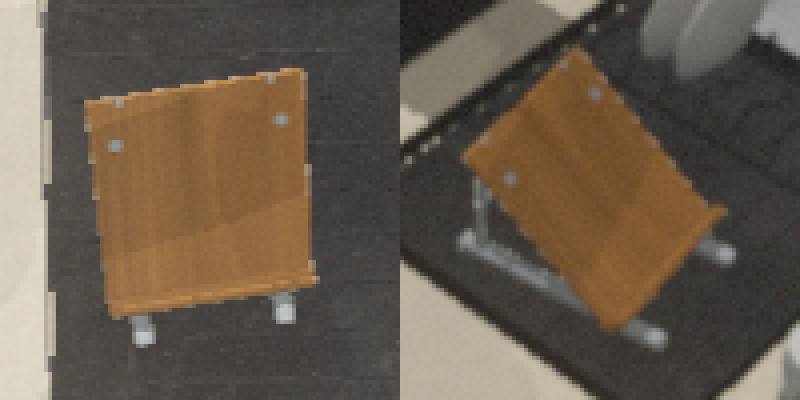

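The crops confirm a panel with yaw of about 8°, a tilt of about 38° and the ledge at its lower end. Now a helper turns target poses into row numbers. First is the press point on the right-hand lid.

```bash
cat >> h.py <<'E'
from scipy.spatial.transform import Rotation as Ro
def down(yawy): # tool z down, tool y heading = yawy deg
    a=np.radians(yawy); y=np.array([np.cos(a),np.sin(a),0]); z=np.array([0,0,-1.]); return np.c_[np.cross(y,z),y,z]
def row(p,R,s=None):
    s=s or bot.state(); R0=s["tcp_rot"]; 
    return np.round(R0.T@(np.array(p)-s["eef_pos"]),4).tolist(), np.round(np.degrees(Ro.from_matrix(R0.T@R).as_rotvec()),2).tolist()
def lidpt(c,yaw,lx,ly):
    a=np.radians(yaw); return np.array([c[0]+lx*np.cos(a)-ly*np.sin(a), c[1]+lx*np.sin(a)+ly*np.cos(a)])
E
python3 - <<'E'
from h import *
q=lidpt((.4295,.2475),-8,0,-.040); print(q)
R=down(82)
print(row([.42,-.15,.2],R)); print(row([*q,.1],R)); print(row([*q,.04],R))
E
```

```text
[0.4239 0.2079]
([-0.3107, 0.3051, 0.0313], [0.0, 0.0, 34.17])
([-0.4721, 0.6246, 0.1313], [0.0, 0.0, 34.17])
([-0.4721, 0.6246, 0.1913], [0.0, 0.0, 34.17])
```

```bash
python3 -m jog '[[-0.31,0.305,0.03,0,0,34.2,0],[-0.31,0.305,0.03,0,0,34.2,0],[-0.31,0.305,0.03,0,0,34.2,0],[-0.31,0.305,0.03,0,0,34.2,0],[-0.31,0.305,0.03,0,0,34.2,0],[-0.31,0.305,0.03,0,0,34.2,0],[-0.31,0.305,0.03,0,0,34.2,0],[-0.472,0.625,0.06,0,0,34.2,0],[-0.472,0.625,0.06,0,0,34.2,0],[-0.472,0.625,0.06,0,0,34.2,0],[-0.472,0.625,0.06,0,0,34.2,0],[-0.472,0.625,0.06,0,0,34.2,0]]' 30
python3 - <<'E'
from h import *
q=lidpt((.4295,.2475),-8,0,-.040); R=down(82)
print(row([*q,.06],R)); print(row([*q,.03],R))
E
```

```text
time_s: 2.6
eef_pos: [0.4223, 0.1533, 0.1765]
tcp_rot: [[-0.99, 0.139, 0.001], [0.139, 0.99, 0.001], [-0.001, 0.001, -1.0]]
force: [1.2, -0.4, 0.6]
opening: -0.0
([0.0061, 0.0542, 0.1165], [0.05, 0.07, 0.01])
([0.0061, 0.0541, 0.1465], [0.05, 0.07, 0.01])
```

```bash
python3 -m jog '[[0,0,0,0,0,0,0],[0,0,0,0,0,0,0]]'
python3 - <<'E'
from h import *
q=lidpt((.4295,.2475),-8,0,-.040); R=down(82)
print(row([*q,.06],R)); print(row([*q,.03],R))
E
```

```text
time_s: 2.85
eef_pos: [0.4221, 0.1511, 0.176]
tcp_rot: [[-0.99, 0.139, -0.001], [0.139, 0.99, -0.0], [0.0, -0.0, -1.0]]
force: [-0.6, -1.1, 0.9]
opening: 0.001
([0.006, 0.0565, 0.116], [-0.02, -0.03, 0.02])
([0.006, 0.0565, 0.146], [-0.02, -0.03, 0.02])
```

```bash
python3 -m jog '[[0.006,0.056,0.05,0,0,0,0],[0.006,0.056,0.11,0,0,0,0],[0.006,0.056,0.138,0,0,0,0],[0.006,0.056,0.142,0,0,0,0],[0.006,0.056,0.142,0,0,0,0],[0.006,0.056,0.142,0,0,0,0]]'
python3 -m jog '[[0,0,0.004,0,0,0,0],[0,0,0.006,0,0,0,0],[0,0,0.006,0,0,0,0]]'
python3 -m jog '[[0,0,0.001,0,0,0,0],[0,0,0.001,0,0,0,0]]'
```

```text
time_s: 3.6
eef_pos: [0.4255, 0.2078, 0.0359]
tcp_rot: [[-0.99, 0.14, 0.003], [0.14, 0.99, 0.003], [-0.002, 0.003, -1.0]]
force: [-0.6, -0.3, 0.1]
opening: 0.005
time_s: 3.98
eef_pos: [0.4242, 0.2073, 0.0281]
tcp_rot: [[-0.99, 0.14, -0.0], [0.14, 0.99, -0.0], [0.0, -0.0, -1.0]]
force: [0.3, 0.0, 0.1]
opening: 0.001
time_s: 4.22
eef_pos: [0.4244, 0.2075, 0.0271]
tcp_rot: [[-0.99, 0.139, 0.0], [0.139, 0.99, 0.0], [-0.0, 0.0, -1.0]]
force: [0.0, -0.7, 0.9]
opening: -0.003
```

```bash
python3 -m jog '[[0,0,0.0005,0,0,0,0],[0,0,0.0005,0,0,0,0]]'; python3 -m jog '[[0,0,0.0005,0,0,0,0],[0,0,0.0005,0,0,0,0]]'; python3 -m jog '[[0,0,0.0005,0,0,0,0],[0,0,0.0005,0,0,0,0]]'
```

```text
time_s: 4.47
eef_pos: [0.4244, 0.2075, 0.0271]
tcp_rot: [[-0.99, 0.139, 0.0], [0.139, 0.99, 0.0], [-0.0, 0.0, -1.0]]
force: [-2.4, 0.7, 5.7]
opening: -0.001
time_s: 4.72
eef_pos: [0.4244, 0.2075, 0.027]
tcp_rot: [[-0.99, 0.139, 0.0], [0.139, 0.99, 0.0], [-0.0, 0.0, -1.0]]
force: [-3.3, -0.8, 9.8]
opening: 0.004
time_s: 4.97
eef_pos: [0.4244, 0.2075, 0.027]
tcp_rot: [[-0.99, 0.139, 0.0], [0.139, 0.99, 0.0], [-0.0, 0.0, -1.0]]
force: [-3.9, -1.8, 12.9]
opening: -0.003
```

The right lid is firm: 13 N at 27.0 mm with no give. Next I'll press the left lid.

Run:
```python
from h import *
q=lidpt((.4342,.3853),6,0,-.040); R=down(96)
print(row([*q,.075],R)); print(row([*q,.0295],R))
```

```text
([0.0053, 0.1386, -0.048], [0.0, 0.03, -13.99])
([0.0053, 0.1386, -0.0025], [0.0, 0.03, -13.99])
```

```bash
python3 -m jog '[[0,0,-0.06,0,0,0,0],[0.003,0.06,-0.062,0,0,-8,0],[0.005,0.12,-0.062,0,0,-14,0],[0.005,0.1386,-0.06,0,0,-14,0],[0.005,0.1386,-0.03,0,0,-14,0],[0.005,0.1386,-0.008,0,0,-14,0],[0.005,0.1386,-0.005,0,0,-14,0],[0.005,0.1386,-0.0045,0,0,-14,0]]'
python3 -m jog '[[0,0,0.001,0,0,0,0],[0,0,0.001,0,0,0,0]]'
python3 -m jog '[[0,0,0.001,0,0,0,0],[0,0,0.001,0,0,0,0]]'
python3 -m jog '[[0,0,0.001,0,0,0,0],[0,0,0.001,0,0,0,0]]'
```

```text
time_s: 5.98
eef_pos: [0.4389, 0.3451, 0.0303]
tcp_rot: [[-0.995, -0.104, 0.0], [-0.104, 0.995, -0.0], [-0.0, -0.0, -1.0]]
force: [-1.3, 0.8, 0.8]
opening: -0.0
time_s: 6.22
eef_pos: [0.439, 0.3456, 0.0298]
tcp_rot: [[-0.995, -0.104, 0.001], [-0.104, 0.995, 0.001], [-0.001, 0.001, -1.0]]
force: [-0.0, -0.3, 0.0]
opening: -0.005
time_s: 6.48
eef_pos: [0.4387, 0.3453, 0.0282]
tcp_rot: [[-0.995, -0.104, 0.0], [-0.104, 0.995, 0.0], [-0.0, 0.0, -1.0]]
force: [0.8, 0.6, -1.1]
opening: 0.004
time_s: 6.72
eef_pos: [0.4388, 0.3454, 0.0271]
tcp_rot: [[-0.995, -0.104, 0.0], [-0.104, 0.995, 0.0], [-0.0, 0.0, -1.0]]
force: [-0.0, -0.7, 0.5]
opening: 0.0
```

```bash
python3 -m jog '[[0,0,0.001,0,0,0,0],[0,0,0.001,0,0,0,0]]'
python3 -m jog '[[0,0,0.001,0,0,0,0],[0,0,0.001,0,0,0,0]]'
```

```text
time_s: 6.98
eef_pos: [0.4387, 0.3452, 0.0261]
tcp_rot: [[-0.995, -0.104, -0.0], [-0.104, 0.995, -0.0], [0.0, -0.0, -1.0]]
force: [0.3, -0.3, 0.6]
opening: 0.002
time_s: 7.22
eef_pos: [0.4387, 0.3452, 0.025]
tcp_rot: [[-0.995, -0.104, -0.0], [-0.104, 0.995, -0.0], [0.0, -0.0, -1.0]]
force: [0.6, -0.3, 2.2]
opening: 0.001
```

```bash
python3 -m jog '[[0,0,0.001,0,0,0,0],[0,0,0.001,0,0,0,0]]'
python3 -m jog '[[0,0,0.0008,0,0,0,0],[0,0,0.0008,0,0,0,0]]'
python3 - <<'E'
from h import *
p,d=eyes.capture("top"); W=cloud("top",d); cv2.imwrite("pics/press_top.png",cv2.resize(p[270:365,190:330],(800,543))[...,::-1])
p2,d2=eyes.capture("scene"); cv2.imwrite("pics/press_sc.png",cv2.resize(p2[280:400,220:380],(800,600))[...,::-1])
a=np.radians(6)
for C,n in ((W,"top"),(cloud("scene",d2),"scene")):
    dx,dy=C[...,0]-.4342,C[...,1]-.3853; lx=dx*np.cos(a)+dy*np.sin(a); ly=-dx*np.sin(a)+dy*np.cos(a)
    for s in (-.035,-.02,.02,.03,.04):
        k=(abs(ly-s)<.004)&(abs(lx)<.055)&(C[...,2]<.045); print(n,s,np.nanmedian(C[...,2][k]),k.sum())
E
```

```text
time_s: 7.48
eef_pos: [0.4387, 0.3452, 0.0241]
tcp_rot: [[-0.995, -0.104, -0.0], [-0.104, 0.995, -0.0], [0.0, -0.0, -1.0]]
force: [-0.2, -1.3, 1.8]
opening: -0.001
time_s: 7.72
eef_pos: [0.4387, 0.3452, 0.024]
tcp_rot: [[-0.995, -0.104, 0.0], [-0.104, 0.995, -0.0], [-0.0, -0.0, -1.0]]
force: [-0.8, -2.6, 5.7]
opening: -0.001
top -0.035 0.0226168619174153 56
top -0.02 0.023936833765314747 25
top 0.02 0.029532867895146753 7
top 0.03 0.03021375770505519 10
top 0.04 0.02975818620548698 9
scene -0.035 0.0206095869819245 16
scene -0.02 -0.8513586914558129 34
scene 0.02 0.027600057175679704 232
scene 0.03 0.02884964251691058 247
scene 0.04 0.028467306289847394 375
```

View pics/press_sc.png

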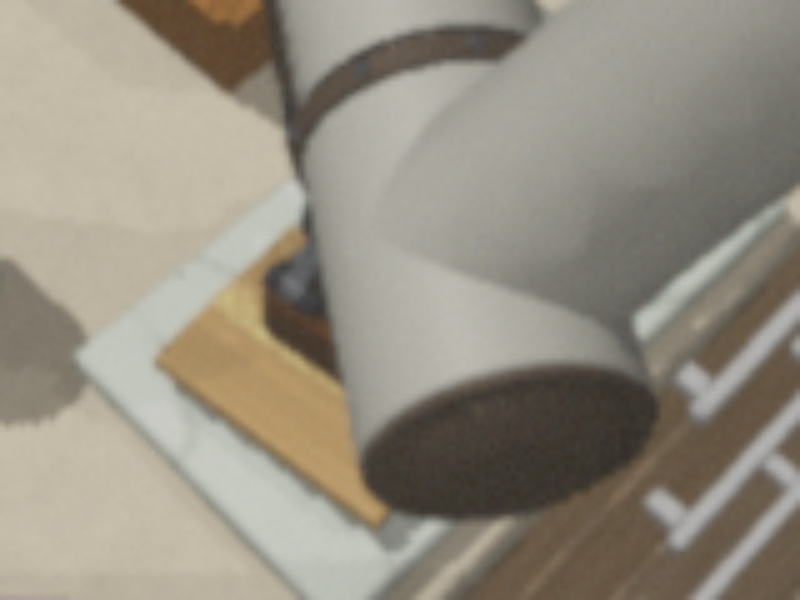

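```bash
python3 -m jog '[[0,0,-0.01,0,0,0,0],[0,0,-0.06,0,0,0,0.0854],[0,0,-0.11,0,0,0,0.0854],[0,0,-0.11,0,0,0,0.0854]]'
python3 - <<'E'
from h import *
p,d=eyes.capture("top"); C=cloud("top",d); p2,d2=eyes.capture("scene"); cv2.imwrite("pics/rel_sc.png",cv2.resize(p2[280:400,220:380],(800,600))[...,::-1])
S=cloud("scene",d2); a=np.radians(6)
for C,n in ((C,"top"),(S,"scene")):
    dx,dy=C[...,0]-.4342,C[...,1]-.3853; lx=dx*np.cos(a)+dy*np.sin(a); ly=-dx*np.sin(a)+dy*np.cos(a)
    for s in (-.035,-.02,.02,.03,.04):
        k=(abs(ly-s)<.004)&(abs(lx)<.055)&(C[...,2]<.045)&(C[...,2]>0); print(n,s,np.nanmedian(C[...,2][k]),k.sum())
    for lo,hi,t in ((.05,.07,"handle"),(.020,.036,"lid")):
        k=(abs(lx)<.07)&(abs(ly)<.055)&(C[...,2]>lo)&(C[...,2]<hi)
        if k.sum()>20: print(n,t,cv2.minAreaRect((C[k][:,:2]*1000).astype(np.float32)),k.sum())
E
```

```text
time_s: 8.32
eef_pos: [0.4407, 0.348, 0.1382]
tcp_rot: [[-0.994, -0.105, 0.007], [-0.105, 0.994, 0.009], [-0.008, 0.008, -1.0]]
force: [-0.1, 0.2, -0.4]
opening: 0.637
top -0.035 0.024950805921131414 91
top -0.02 0.025022695650804727 58
top 0.02 0.024995619888888987 13
top 0.03 0.026218008240179724 5
top 0.04 0.02315517415851165 4
top lid ((435.0146484375, 380.3540344238281), (128.92034912109375, 102.66058349609375), 13.13475513458252) 539
scene -0.035 0.024837951387311263 152
scene -0.02 0.02507613065960157 144
scene 0.02 0.025141391934139445 188
scene 0.03 0.02502436291548471 197
scene 0.04 0.025297473135836412 191
scene handle ((430.8423767089844, 386.854736328125), (69.19746398925781, 16.75261688232422), 4.5903096199035645) 242
scene lid ((431.4263000488281, 386.0400085449219), (121.2728271484375, 91.06597137451172), 5.828550338745117) 1866
```

The picture shows the left lid's far edge lifted with a gap under it. It gave about 3 mm before stopping at 5.7 N, and it lies level again after release, so the left lid is warped. Next I'll grasp it.

```bash
python3 -m jog '[[0,0,0,0,0,0,0.0854],[0,0,0,0,0,0,0.0854]]'
python3 - <<'E'
from h import *
R=down(95.8)
print(row([.4338,.3857,.07],R)); print(row([.4338,.3857,.031],R))
E
```

```text
time_s: 8.68
eef_pos: [0.4383, 0.3448, 0.132]
tcp_rot: [[-0.995, -0.104, -0.002], [-0.104, 0.995, -0.002], [0.002, -0.002, -1.0]]
force: [-0.5, -0.9, 0.6]
opening: 1.0
([0.0001, 0.0412, 0.062], [-0.1, -0.1, 0.17])
([0.0001, 0.0413, 0.101], [-0.1, -0.1, 0.17])
```

```bash
python3 -m jog '[[0,0.0413,0.02,0,0,0.2,0.0854],[0,0.0413,0.06,0,0,0.2,0.0854],[0,0.0413,0.095,0,0,0.2,0.0854],[0,0.0413,0.1,0,0,0.2,0.0854],[0,0.0413,0.1,0,0,0.2,0.0854],[0,0.0413,0.1,0,0,0.2,0.01],[0,0.0413,0.1,0,0,0.2,0.01],[0,0.0413,0.1,0,0,0.2,0.01],[0,0.0413,0.1,0,0,0.2,0.01],[0,0.0413,0.1,0,0,0.2,0.01],[0,0.0413,0.1,0,0,0.2,0.01]]' 50
```

```text
time_s: 10.05
eef_pos: [0.4345, 0.3865, 0.0338]
tcp_rot: [[-0.995, -0.101, 0.0], [-0.101, 0.995, 0.0], [-0.0, 0.0, -1.0]]
force: [-1.2, -1.0, 4.9]
opening: 0.18
```

```bash
python3 -m jog '[[0,0,-0.02,0,0,0,0.01],[0,0,-0.07,0,0,0,0.01],[0,0,-0.13,0,0,0,0.01],[0,0,-0.19,0,0,0,0.01],[0,0,-0.22,0,0,0,0.01],[0,0,-0.22,0,0,0,0.01]]'
python3 - <<'E'
from h import *
n=np.array([-.6075,-.085,.7897]); n/=np.linalg.norm(n); xu=np.array([0,0,1])-n[2]*n; xu/=np.linalg.norm(xu); yu=np.cross(n,xu)
R=np.c_[-xu,yu,-n]; O=np.array([.592,.0100,.0655]); print(R, np.linalg.det(R))
for h_,u in ((.12,.02),(.05,.01)): 
    P=O+n*(.0188+h_)+xu*u; print(P,row(P,R))
print(row([.50,.12,.27],R))
E
```

```text
time_s: 10.8
eef_pos: [0.4348, 0.3872, 0.2551]
tcp_rot: [[-0.995, -0.1, 0.002], [-0.1, 0.995, 0.004], [-0.003, 0.004, -1.0]]
force: [-0.0, -0.5, -3.3]
opening: 0.179
[[-0.7821 -0.1386  0.6075]
 [-0.1094  0.9904  0.085 ]
 [-0.6134  0.     -0.7897]] 1.0000000000000002
[0.5233 0.0004 0.1874] ([-0.049, -0.394, 0.0663], [-0.51, -37.67, -2.2])
[0.558  0.0052 0.126 ] ([-0.0839, -0.3929, 0.1278], [-0.51, -37.67, -2.2])
([-0.0381, -0.2723, -0.0159], [-0.51, -37.67, -2.2])
```

```bash
python3 -m jog '[[-0.01,-0.05,-0.01,0,-8,0,0.01],[-0.02,-0.11,-0.012,-0.1,-17,-0.5,0.01],[-0.03,-0.17,-0.015,-0.2,-27,-1,0.01],[-0.038,-0.22,-0.016,-0.5,-37.7,-2.2,0.01],[-0.038,-0.272,-0.016,-0.5,-37.7,-2.2,0.01],[-0.045,-0.33,0.02,-0.5,-37.7,-2.2,0.01],[-0.049,-0.38,0.05,-0.5,-37.7,-2.2,0.01],[-0.049,-0.394,0.066,-0.5,-37.7,-2.2,0.01],[-0.049,-0.394,0.066,-0.5,-37.7,-2.2,0.01],[-0.049,-0.394,0.066,-0.5,-37.7,-2.2,0.01],[-0.049,-0.394,0.066,-0.5,-37.7,-2.2,0.01]]'
python3 - <<'E'
from h import *
for n in("top","scene"):
    p,d=eyes.capture(n); np.savez(f"hov_{n}.npz",W=cloud(n,d),p=p); cv2.imwrite(f"pics/hov_{n}.png",p[...,::-1])
print(bot.state()["joint_pos"],bot.state()["eef_pos"])
E
```

```text
time_s: 12.18
eef_pos: [0.5261, -0.0161, 0.2137]
tcp_rot: [[-0.81, -0.162, 0.564], [-0.118, 0.987, 0.113], [-0.574, 0.025, -0.818]]
force: [-0.2, 0.1, -2.1]
opening: 0.177
[ 0.2916 -0.003  -0.8106  0.3424 -0.1603 -2.029 ] [ 0.5262 -0.0158  0.2145]
```

View pics/hov_scene.png

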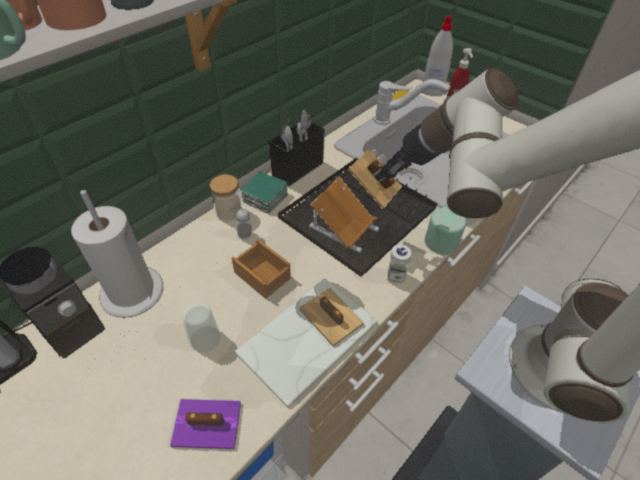

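View pics/hov_top.png

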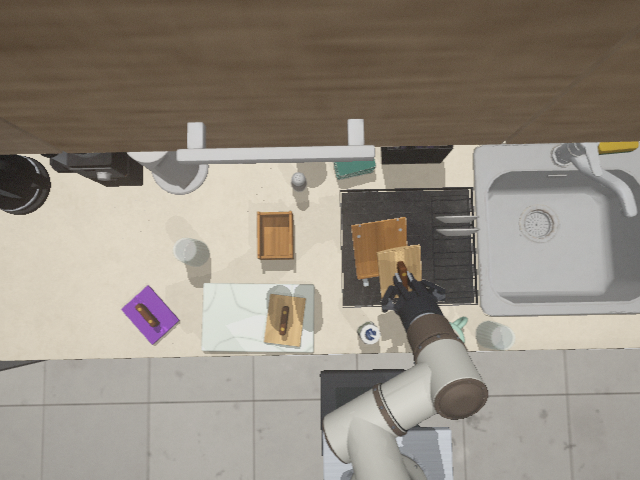

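The gripped lid hovers over the rack at about (378,180) in the scene view. However j5 sits at its limit of -0.16 there, so the full tilt wasn't reached. I'll back off the limit, log a few states and fit the kinematics to plan a reachable tilt.

```bash
cat > log.py <<'E'
from h import *
import json
s=bot.state(); open("st.jsonl","a").write(json.dumps([s["joint_pos"].tolist(),s["eef_pos"].tolist(),s["tcp_rot"].tolist()])+"\n"); print(s["joint_pos"],s["eef_pos"])
E
python3 log.py
python3 -m jog '[[0.01,0.01,-0.02,0,8,0,0.01],[0.02,0.02,-0.03,0,16,0,0.01],[0.02,0.02,-0.03,0,16,0,0.01]]'; python3 log.py
python3 -m jog '[[-0.04,0.04,0.0,0,0,0,0.01],[-0.08,0.04,0,0,0,0,0.01],[-0.08,0.04,0,0,0,0,0.01]]'; python3 log.py
python3 -m jog '[[0,0,0.04,0,-2,0,0.01],[0,0,0.06,0,-8,10,0.01],[0,0,0.06,0,-8,10,0.01]]'; python3 log.py
```

```text
[ 0.2916 -0.003  -0.8106  0.3424 -0.1603 -2.029 ] [ 0.5262 -0.0158  0.2145]
time_s: 12.65
eef_pos: [0.493, -0.0007, 0.2309]
tcp_rot: [[-0.931, -0.162, 0.328], [-0.144, 0.986, 0.079], [-0.336, 0.026, -0.941]]
force: [0.6, -0.7, -2.0]
opening: 0.178
[ 0.3531 -0.0014 -0.5582  0.063  -0.673  -1.8077] [ 0.493  -0.0007  0.2309]
time_s: 13.02
eef_pos: [0.5607, 0.0493, 0.2556]
tcp_rot: [[-0.932, -0.161, 0.325], [-0.144, 0.987, 0.077], [-0.333, 0.025, -0.943]]
force: [-1.2, -0.4, -3.9]
opening: 0.178
[ 0.4064  0.1028 -0.3863  0.0846 -0.7479 -1.8719] [0.5607 0.0493 0.2556]
time_s: 13.4
eef_pos: [0.5738, 0.0518, 0.1947]
tcp_rot: [[-0.896, 0.001, 0.444], [0.043, 0.996, 0.083], [-0.442, 0.093, -0.892]]
force: [-0.3, -0.1, -2.7]
opening: 0.174
[ 0.414   0.1412 -0.6278  0.2983 -0.3583 -2.2643] [0.5738 0.0518 0.1947]
```

```bash
cat > kin.py <<'E'
from h import *
import json
from scipy.optimize import least_squares
D=[json.loads(l) for l in open("st.jsonl")]
D.append([[-0.8554,0.3847,0.0079,0,-1.1941,-0.2586],[0.2757,-0.5609,0.2313],[[-.8975,-.4411,0],[-.4411,.8975,.0001],[0,.0001,-1]]])
ex=lambda a,t: Ro.from_rotvec(np.array(a)*t).as_matrix()
X,Y,Z=np.eye(3)
def Rs(q,s4,s6):
    A=ex(Z,q[0]); B=A@ex(Y,q[1]); C=B@ex(Y,-q[2]); Dd=C@ex(X,s4*q[3]); E=Dd@ex(Y,-q[4]); F=E@ex(X,s6*q[5]); return A,B,C,Dd,E,F
best=None
for s4 in(1,-1):
  for s6 in(1,-1):
    Cs=[Rs(q,s4,s6)[-1].T@np.array(R) for q,p,R in D]; e=max(np.abs(c-Cs[0]).max() for c in Cs)
    if best is None or e<best[0]: best=(e,s4,s6,Ro.from_matrix(Cs).mean().as_matrix())
err,s4,s6,C0=best
def pos(q,k):
    A,B,C,Dd,E,F=Rs(q,s4,s6); r0,h,L1,L2,e,L3,d1,d2=k
    return A@np.array([r0,d1,h])+B@np.array([0,0,L1])+C@np.array([L2,0,e])+E@np.array([L3,d2,0])
sol=least_squares(lambda k:np.r_[np.concatenate([pos(q,k)-np.array(p) for q,p,R in D]),1e-4*(k-np.array([0,.3,.4,.4,0,.2,.08,-.08]))],[0,.3,.4,.4,0,.2,-.08,-.08])
K=sol.x
if __name__=="__main__":
    print(err,s4,s6,C0); print(K, [1000*np.linalg.norm(pos(q,K)-np.array(p)) for q,p,R in D])
E
python3 kin.py
```

```text
7.061959194870653e-05 -1 -1 [[ 0.  0.  1.]
 [-1. -0.  0.]
 [ 0. -1.  0.]]
[ 0.      0.1605  0.565   0.4218 -0.      0.2977 -0.     -0.1598] [np.float64(0.008870449658015606), np.float64(0.0019521533777028656), np.float64(0.007608634121991523), np.float64(0.009109067554702475), np.float64(0.006920930247015141)]
```

```bash
cat > ik.py <<'E'
from kin import *
lo=np.array([-3.14,-1.21,-1.07,-3.16,-2.99,-3.1])+.03; hi=np.array([3.14,2.06,1.41,2.05,-0.16,3.1])-.03
def ik(p,R,n=30,seed=0,q0=None):
    rng=np.random.default_rng(seed); out=[]
    def f(q):
        F=Rs(q,s4,s6)[-1]@C0; return np.r_[(pos(q,K)-p)*5,Ro.from_matrix(F.T@R).as_rotvec()]
    for i in range(n):
        q=rng.uniform(lo,hi) if (i or q0 is None) else np.clip(q0,lo+1e-3,hi-1e-3)
        r=least_squares(f,q,bounds=(lo,hi),max_nfev=100)
        if r.cost<1e-8 and not any(np.abs(o-r.x).max()<.02 for o in out): out.append(r.x)
        b=r.cost
    return out
n_=np.array([-.6075,-.085,.7897]); n_/=np.linalg.norm(n_); xu=np.array([0,0,1])-n_[2]*n_; xu/=np.linalg.norm(xu); yu=np.cross(n_,xu)
RP=np.c_[-xu,yu,-n_]; O=np.array([.592,.0100,.0655])
E
python3 - <<'E'
from ik import *
for h_ in (.0,.03,.12):
    for t in (0,-5,5,-10,10,20):   # extra turn about tool y; 
        s=ik(O+n_*(.0188+h_)+xu*.006,RP@ex(Y,np.radians(t)))
        print(h_,t,s)
E
```

```text
0.0 0 []
0.0 -5 []
0.0 5 []
0.0 -10 [array([-0.1408,  0.3301, -0.4658, -1.7609, -0.21  ,  0.3848])]
0.0 10 []
0.0 20 [array([ 0.3169,  0.3551, -0.5762,  0.1647, -0.3369, -1.8959])]
0.03 0 []
0.03 -5 []
0.03 5 []
0.03 -10 []
0.03 10 []
0.03 20 [array([ 0.3249,  0.2929, -0.5889,  0.1507, -0.3866, -1.8877])]
0.12 0 []
0.12 -5 []
0.12 5 []
0.12 -10 []
0.12 10 [array([ 0.3447,  0.0462, -0.8319,  0.4212, -0.2355, -2.1641])]
0.12 20 [array([ 0.3524,  0.1043, -0.606 ,  0.1226, -0.5591, -1.8783])]
```

Kinematics fit to 0.01 mm. IK shows that a tool square to the slope breaks j5's range, while a tool pitched 20° in the lid's grip works. I'll put the lid back on the slab and regrasp it pitched.

Run:
```python
from ik import *
RL=down(96)
print(ik(np.array([.428,.386,.035]),RL@ex(Y,np.radians(20))), ik(np.array([.428,.386,.2]),RL@ex(Y,np.radians(20))))
for h_ in (0,.06,.12):
  print(h_,ik(O+n_*(.02+h_)-xu*.0065,RP@ex(Y,np.radians(20))))
R=down(95.8)
print(row([.47,.28,.24],R)); print(row([.4345,.3868,.15],R)); print(row([.4345,.3868,.035],R))
```

```text
[array([ 0.8786,  0.6467, -0.0303, -0.2636, -1.1615, -2.2066])] [array([ 0.8799,  0.4793,  0.1257, -0.2429, -1.4745, -2.2911])]
0 [array([ 0.3197,  0.3512, -0.6153,  0.1858, -0.3026, -1.9205])]
0.06 [array([ 0.3376,  0.2236, -0.6346,  0.1518, -0.4112, -1.8993])]
0.12 [array([ 0.3579,  0.0946, -0.6408,  0.1309, -0.5348, -1.8922])]
([0.0827, 0.2313, -0.0677], [3.88, 26.59, -7.0])
([0.1589, 0.3292, 0.0057], [3.88, 26.59, -7.0])
([0.2097, 0.3185, 0.1083], [3.88, 26.59, -7.0])
```

```bash
python3 -m jog '[[0.02,0.06,-0.02,1,8,-2,0.01],[0.04,0.12,-0.045,2,16,-4,0.01],[0.06,0.18,-0.06,3,22,-5.5,0.01],[0.083,0.231,-0.067,3.9,26.6,-7,0.01],[0.11,0.27,-0.04,3.9,26.6,-7,0.01],[0.14,0.31,-0.01,3.9,26.6,-7,0.01],[0.159,0.329,0.006,3.9,26.6,-7,0.01],[0.159,0.329,0.006,3.9,26.6,-7,0.01],[0.159,0.329,0.006,3.9,26.6,-7,0.01],[0.159,0.329,0.006,3.9,26.6,-7,0.01]]'
python3 - <<'E'
from h import *
R=down(95.8)
print(row([.4345,.3868,.06],R)); print(row([.4345,.3868,.0345],R))
E
```

```text
time_s: 14.65
eef_pos: [0.4391, 0.3874, 0.1549]
tcp_rot: [[-0.995, -0.101, 0.008], [-0.101, 0.995, 0.003], [-0.008, 0.002, -1.0]]
force: [-0.9, 0.6, -2.3]
opening: 0.176
([0.0053, -0.0003, 0.0948], [0.11, 0.44, 0.0])
([0.0055, -0.0003, 0.1203], [0.11, 0.44, 0.0])
```

```bash
python3 -m jog '[[0,0,0.05,0,0,0,0.01],[0,0,0.09,0,0,0,0.01],[0,0,0.108,0,0,0,0.01],[0,0,0.112,0,0,0,0.01],[0,0,0.114,0,0,0,0.01],[0,0,0.115,0,0,0,0.01]]'; python3 -m jog '[[0,0,0.0008,0,0,0,0.01],[0,0,0.0016,0,0,0,0.01]]'
```

```text
time_s: 15.4
eef_pos: [0.4397, 0.3888, 0.0401]
tcp_rot: [[-0.995, -0.102, 0.007], [-0.102, 0.995, 0.003], [-0.008, 0.002, -1.0]]
force: [0.9, 0.0, -2.6]
opening: 0.176
time_s: 15.65
eef_pos: [0.4392, 0.3884, 0.0377]
tcp_rot: [[-0.995, -0.103, 0.006], [-0.103, 0.995, 0.002], [-0.007, 0.001, -1.0]]
force: [-0.2, 0.5, -1.8]
opening: 0.172
```

```bash
python3 -m jog '[[0.002,0,0.0015,0.1,0.4,0,0.01],[0.003,0,0.003,0.1,0.4,0,0.01],[0.003,0,0.0035,0.1,0.4,0,0.01],[0.003,0,0.0035,0.1,0.4,0,0.01]]'
```

```text
time_s: 16.15
eef_pos: [0.436, 0.388, 0.0339]
tcp_rot: [[-0.995, -0.103, -0.001], [-0.103, 0.995, -0.001], [0.001, -0.001, -1.0]]
force: [-1.2, -0.5, -0.1]
opening: 0.177
```

```bash
python3 -m jog '[[0,0,0,0,0,0,0.06],[0,0,0,0,0,0,0.06],[0,0,0,0,0,0,0.06],[0,0,-0.04,0,2,0,0.06],[0,0,-0.09,0,10,0,0.06],[0,0,-0.1,0,20,0,0.06],[0,0,-0.1,0,20,0,0.06],[0,0,-0.1,0,20,0,0.06]]'
python3 - <<'E'
from h import *
for n in("top","scene"):
    p,d=eyes.capture(n); C=cloud(n,d); x,y,z=[C[...,i] for i in range(3)]
    for lo,hi,t in ((.05,.07,"handle"),(.020,.036,"lid")):
        k=(abs(x-.435)<.075)&(abs(y-.387)<.06)&(z>lo)&(z<hi)
        if k.sum()>20: print(n,t,cv2.minAreaRect((C[k][:,:2]*1000).astype(np.float32)),k.sum())
    cv2.imwrite(f"pics/re_{n}.png",cv2.resize(p[270:400,190:390],(800,520))[...,::-1])
a=np.radians(95.8)
R=down(95.8)@Ro.from_rotvec([0,np.radians(20),0]).as_matrix()
c=np.array([.4347,.3878])-.0065*np.array([np.cos(np.radians(5.8)),np.sin(np.radians(5.8))])
print(bot.state()["eef_pos"],row([*c,.08],R),row([*c,.035],R))
E
```

```text
time_s: 17.15
eef_pos: [0.4357, 0.3874, 0.1326]
tcp_rot: [[-0.934, -0.102, -0.342], [-0.095, 0.995, -0.038], [0.344, -0.003, -0.939]]
force: [0.4, -0.3, 0.5]
opening: 0.708
top handle ((420.2892150878906, 385.87957763671875), (39.53730773925781, 16.53877067565918), 4.851093292236328) 109
top lid ((434.3642578125, 393.6705017089844), (119.748779296875, 102.40097045898438), 6.1157612800598145) 982
scene handle ((432.26849365234375, 388.7616882324219), (69.17526245117188, 16.008527755737305), 6.905083656311035) 236
scene lid ((432.10516357421875, 392.0766296386719), (121.07167053222656, 99.44225311279297), 5.780333042144775) 1880
[0.435  0.3875 0.133 ] ([-0.0119, 0.0005, 0.0521], [-0.21, -0.1, 0.07]) ([-0.0274, 0.0006, 0.0944], [-0.21, -0.1, 0.07])
```

View pics/re_scene.png

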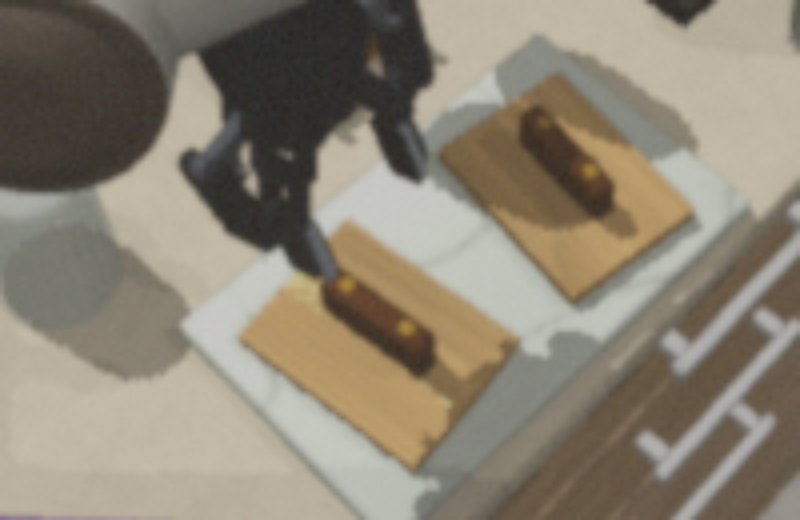

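The lid lies back level on the slab with the fingers clear. I'll regrasp it pitched 20°.

```bash
python3 -m jog '[[-0.012,0.0005,0.05,-0.2,0,0,0.06],[-0.024,0.0005,0.085,-0.2,0,0,0.06],[-0.0275,0.0005,0.0945,-0.2,0,0,0.06],[-0.0275,0.0005,0.0945,-0.2,0,0,0.06],[-0.0275,0.0005,0.0945,-0.2,0,0,0.01],[-0.0275,0.0005,0.0945,-0.2,0,0,0.01],[-0.0275,0.0005,0.0945,-0.2,0,0,0.01],[-0.0275,0.0005,0.0945,-0.2,0,0,0.01],[-0.0275,0.0005,0.0945,-0.2,0,0,0.01]]' 60
python3 log.py
```

```text
time_s: 18.38
eef_pos: [0.4302, 0.3882, 0.0368]
tcp_rot: [[-0.935, -0.102, -0.34], [-0.097, 0.995, -0.032], [0.342, 0.003, -0.94]]
force: [-0.4, -0.5, 5.9]
opening: 0.174
[ 0.8769  0.6475 -0.0217 -0.2653 -1.1666 -2.2078] [0.4302 0.3882 0.0368]
```

```bash
python3 -m jog '[[0.007,0,-0.019,0,0,0,0.01],[0.024,0,-0.066,0,0,0,0.01],[0.041,0,-0.113,0,0,0,0.01],[0.062,0,-0.169,0,0,0,0.01],[0.062,0,-0.169,0,0,0,0.01],[0.062,0,-0.169,0,0,0,0.01]]'
cat > rk.py <<'E'
from ik import *
Rg=np.array([[-.935,-.102,-.340],[-.097,.995,-.032],[.342,.003,-.940]]); Rg=Ro.from_matrix(Rg).as_matrix(); pg=np.array([.4302,.3882,.0368])
RLid=down(95.8)          # tool-like lid frame (x toward robot)
rel_R=RLid.T@Rg; rel_p=RLid.T@(pg-np.array([.4340,.3882,.015]))   # TCP in lid frame
def tcp_for(lid_p): return lid_p+RP@rel_p, RP@rel_R
E
python3 - <<'E'
from rk import *
print(rel_p)
O=np.array([.5925,.0100,.0655])
q=None
for h_,u in((.12,.01),(.05,.008),(.01,.006),(0,.003),(0,0)):
    p,R=tcp_for(O+n_*h_+xu*u); print(h_,p,row(p,R),ik(p,R))
p,R=tcp_for(O+n_*.12); print(row([.5,.15,.26],R))
E
```

```text
time_s: 19.12
eef_pos: [0.4287, 0.3871, 0.2154]
tcp_rot: [[-0.934, -0.101, -0.342], [-0.096, 0.995, -0.033], [0.344, 0.002, -0.939]]
force: [-0.4, -0.1, -2.7]
opening: 0.178
[ 0.0038  0.0004 -0.0218]
0.12 [ 0.5112 -0.001   0.1813] ([-0.0517, -0.3945, 0.0165], [0.07, -37.97, -2.36]) [array([ 0.3523,  0.0991, -0.6026,  0.1166, -0.5666, -1.8706])]
0.05 [0.5521 0.0047 0.1248] ([-0.11, -0.393, 0.0553], [0.07, -37.97, -2.36]) [array([ 0.3311,  0.2451, -0.5979,  0.1366, -0.4245, -1.8765])]
0.01 [0.5749 0.0079 0.092 ] ([-0.1428, -0.3923, 0.0782], [0.07, -37.97, -2.36]) [array([ 0.3206,  0.3284, -0.5892,  0.155 , -0.3497, -1.8876])]
0 [0.5786 0.0084 0.0822] ([-0.1497, -0.3921, 0.0861], [0.07, -37.97, -2.36]) [array([ 0.3186,  0.3489, -0.5937,  0.1646, -0.3248, -1.8961])]
0 [0.5762 0.0081 0.0804] ([-0.1481, -0.3922, 0.0886], [0.07, -37.97, -2.36]) [array([ 0.3192,  0.3485, -0.6029,  0.1696, -0.3162, -1.9019])]
([-0.0287, -0.243, -0.0586], [0.07, -37.97, -2.36])
```

```bash
python3 -m jog '[[-0.007,-0.06,-0.015,0,-9,-0.5,0.01],[-0.014,-0.12,-0.03,0,-18,-1,0.01],[-0.021,-0.18,-0.045,0,-27,-1.5,0.01],[-0.028,-0.24,-0.056,0.1,-36,-2.2,0.01],[-0.036,-0.3,-0.035,0.1,-38,-2.4,0.01],[-0.044,-0.35,-0.01,0.1,-38,-2.4,0.01],[-0.052,-0.394,0.016,0.1,-38,-2.4,0.01],[-0.052,-0.394,0.016,0.1,-38,-2.4,0.01],[-0.052,-0.394,0.016,0.1,-38,-2.4,0.01],[-0.052,-0.394,0.016,0.1,-38,-2.4,0.01]]'
python3 -m jog '[[0,0,0,0,0,0,0.01]]'
python3 - <<'E'
from rk import *
print(bot.state()["joint_pos"])
for h_,u in((.12,.01),(.05,.008),(.01,.006)):
    p,R=tcp_for(np.array([.5925,.0100,.0655])+n_*h_+xu*u); print(h_,row(p,R))
# lid measured in cameras
for n in("top","scene"):
    p,d=eyes.capture(n); C=cloud(n,d); np.savez(f"hv2_{n}.npz",C=C,p=p)
    O=np.array([.5925,.0100,.0655]); L=np.stack([(C-O)@xu,(C-O)@yu,(C-O)@n_],-1)
    hsv=cv2.cvtColor(p,cv2.COLOR_RGB2HSV); col=(hsv[...,1]>70)&(hsv[...,0]<25)&(hsv[...,2]>90)
    k=(L[...,2]>.115)&(L[...,2]<.15)&(abs(L[...,0])<.1)&(abs(L[...,1])<.08)&col
    P=L[k]; print(n,k.sum(),P.mean(0)*1000,cv2.minAreaRect((P[:,:2]*1000).astype(np.float32)))
    A=np.c_[P[:,:2],np.ones(len(P))]; print(np.linalg.lstsq(A,P[:,2],rcond=None)[0])
    cv2.imwrite(f"pics/hv2_{n}.png",cv2.resize(p[140:300,290:490],(800,640))[:600,:,::-1])
E
```

```text
time_s: 20.38
eef_pos: [0.5126, 0.0008, 0.1821]
tcp_rot: [[-0.941, -0.144, 0.305], [-0.137, 0.99, 0.045], [-0.308, 0.001, -0.951]]
force: [-0.0, 0.3, -2.8]
opening: 0.172
time_s: 20.5
eef_pos: [0.5126, 0.0009, 0.1823]
tcp_rot: [[-0.941, -0.144, 0.305], [-0.137, 0.99, 0.045], [-0.309, 0.001, -0.951]]
force: [-0.2, 0.6, -2.3]
opening: 0.176
[ 0.3556  0.0994 -0.6008  0.1191 -0.5662 -1.8729]
0.12 ([0.0019, -0.0016, 0.0004], [0.01, 0.13, 0.16])
0.05 ([-0.02, -0.0019, 0.0669], [0.01, 0.13, 0.16])
0.01 ([-0.0317, -0.0021, 0.1052], [0.01, 0.13, 0.16])
top 1140 [ 42.0072   3.8102 129.8974] ((30.714157104492188, 2.2045860290527344), (87.7594985961914, 89.91949462890625), 0.3553292751312256)
[-0.0281 -0.0021  0.1311]
scene 1121 [ 12.5892  14.8488 130.955 ] ((9.321517944335938, 3.145599365234375), (121.11150360107422, 93.92617797851562), 0.46062374114990234)
[-0.003  -0.0154  0.1312]
```

View pics/hv2_scene.png

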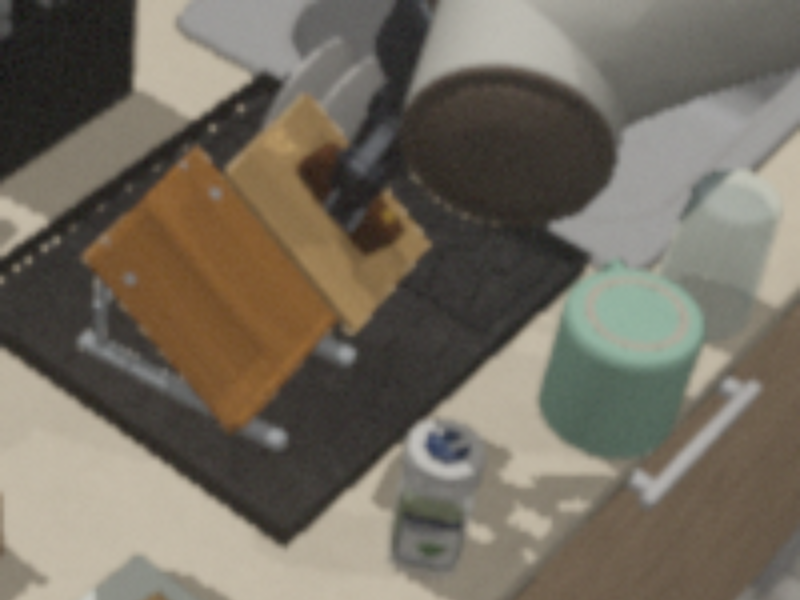

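View pics/hv2_top.png

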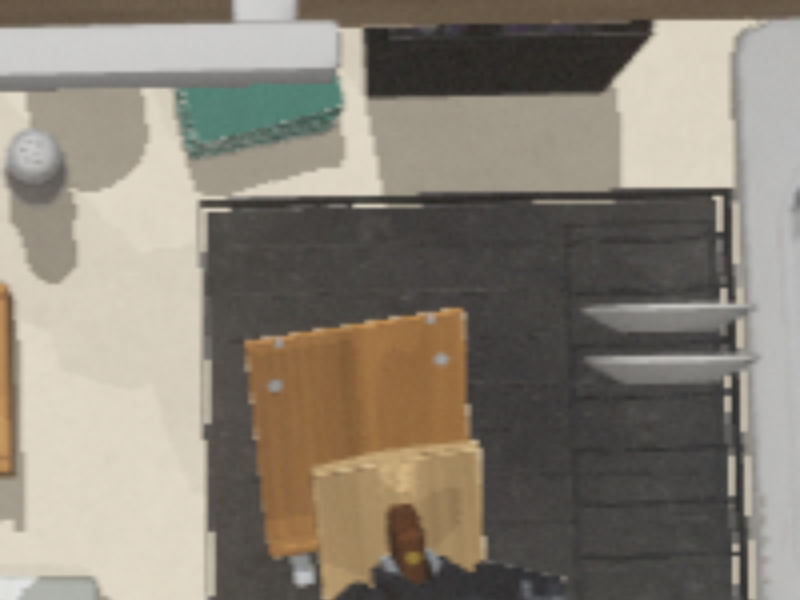

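Lid and panel match in yaw and slope. Both cameras put the lower lid edge 13.5 mm above the ledge and the underside about 123 mm off the panel. I'll move in close.

```bash
python3 -m jog '[[-0.015,-0.002,0.05,0,0,0,0.01],[-0.028,-0.002,0.093,0,0.1,0.2,0.01],[-0.0315,-0.002,0.105,0,0.1,0.2,0.01],[-0.0315,-0.002,0.105,0,0.1,0.2,0.01],[-0.0315,-0.002,0.105,0,0.1,0.2,0.01]]'
python3 - <<'E'
from rk import *
s=bot.state(); print(s["joint_pos"])
O=np.array([.5925,.0100,.0655])
for h_,u in((.01,.006),(0,.006),(-.003,.006),(-.003,-.0035)):
    p,R=tcp_for(O+n_*h_+xu*u); print(h_,u,row(p,R))
print("n in tool",s["tcp_rot"].T@n_,"xu in tool",s["tcp_rot"].T@xu)
E
```

```text
time_s: 21.22
eef_pos: [0.5745, 0.0071, 0.0932]
tcp_rot: [[-0.942, -0.139, 0.305], [-0.132, 0.99, 0.045], [-0.309, 0.002, -0.951]]
force: [0.2, -0.3, -2.8]
opening: 0.177
[ 0.3193  0.3255 -0.5904  0.1553 -0.3495 -1.8885]
0.01 0.006 ([-0.0001, 0.0008, 0.0013], [-0.01, 0.11, -0.11])
0 0.006 ([-0.0035, 0.0008, 0.0107], [-0.01, 0.11, -0.11])
-0.003 0.006 ([-0.0045, 0.0008, 0.0135], [-0.01, 0.11, -0.11])
-0.003 -0.0035 ([0.0044, 0.0008, 0.0168], [-0.01, 0.11, -0.11])
n in tool [ 0.3399  0.0022 -0.9405] xu in tool [-0.9405  0.0009 -0.3399]
```

Press along −n (tool [−0.34, 0, +0.94]) in steps.

```bash
python3 -m jog '[[-0.002,0.0005,0.006,0,0.1,0,0.01],[-0.0034,0.0005,0.0095,0,0.1,0,0.01],[-0.0036,0.0005,0.0102,0,0.1,0,0.01],[-0.0036,0.0005,0.0102,0,0.1,0,0.01]]'
python3 -m jog '[[-0.0005,0,0.0014,0,0,0,0.01],[-0.0005,0,0.0014,0,0,0,0.01]]'
python3 -m jog '[[-0.0003,0,0.0009,0,0,0,0.01],[-0.0003,0,0.0009,0,0,0,0.01]]'
```

```text
time_s: 21.72
eef_pos: [0.5807, 0.0082, 0.083]
tcp_rot: [[-0.943, -0.139, 0.301], [-0.132, 0.99, 0.044], [-0.305, 0.002, -0.952]]
force: [-0.4, 0.6, -2.3]
opening: 0.174
time_s: 21.98
eef_pos: [0.5816, 0.0083, 0.0818]
tcp_rot: [[-0.943, -0.139, 0.301], [-0.132, 0.99, 0.044], [-0.305, 0.002, -0.952]]
force: [0.1, 0.3, -2.5]
opening: 0.171
time_s: 22.22
eef_pos: [0.582, 0.0084, 0.0813]
tcp_rot: [[-0.943, -0.139, 0.301], [-0.132, 0.99, 0.044], [-0.305, 0.002, -0.952]]
force: [-2.8, 0.4, 0.2]
opening: 0.175
```

Contact with the slope (about 4 N). Now slide down-slope to the ledge.

```bash
python3 -m jog '[[0.002,0,0.0005,0,0,0,0.01],[0.0045,0,0.0014,0,0,0,0.01],[0.006,0,0.002,0,0,0,0.01],[0.006,0,0.002,0,0,0,0.01]]'
python3 -m jog '[[0.001,0,0.0003,0,0,0,0.01],[0.001,0,0.0003,0,0,0,0.01]]'
python3 -m jog '[[0.001,0,0.0003,0,0,0,0.01],[0.001,0,0.0003,0,0,0,0.01]]'
```

```text
time_s: 22.72
eef_pos: [0.577, 0.0077, 0.0773]
tcp_rot: [[-0.943, -0.139, 0.301], [-0.132, 0.99, 0.044], [-0.305, 0.002, -0.952]]
force: [0.2, -0.1, 0.1]
opening: 0.174
time_s: 22.98
eef_pos: [0.5763, 0.0076, 0.0768]
tcp_rot: [[-0.943, -0.139, 0.302], [-0.132, 0.99, 0.044], [-0.305, 0.002, -0.952]]
force: [-1.1, -0.8, 0.1]
opening: 0.177
time_s: 23.22
eef_pos: [0.576, 0.0077, 0.0765]
tcp_rot: [[-0.943, -0.139, 0.303], [-0.132, 0.99, 0.045], [-0.306, 0.002, -0.952]]
force: [1.1, -1.0, -0.0]
opening: 0.172
```

```bash
python3 -m jog '[[0.001,0,0.0003,0,0,0,0.01],[0.001,0,0.0003,0,0,0,0.01]]'
python3 -m jog '[[0.001,0,0.0003,0,0,0,0.01],[0.001,0,0.0003,0,0,0,0.01]]'
python3 - <<'E'
from rk import *
for n in("top","scene"):
    p,d=eyes.capture(n)
    cv2.imwrite(f"pics/pl_{n}.png",cv2.resize(p[140:300,290:490],(800,640))[:600,:,::-1])
E
```

```text
time_s: 23.48
eef_pos: [0.5759, 0.0078, 0.0765]
tcp_rot: [[-0.942, -0.139, 0.304], [-0.132, 0.99, 0.045], [-0.308, 0.002, -0.951]]
force: [3.1, -0.4, 1.0]
opening: 0.172
time_s: 23.72
eef_pos: [0.5758, 0.0079, 0.0764]
tcp_rot: [[-0.942, -0.14, 0.306], [-0.132, 0.99, 0.046], [-0.31, 0.003, -0.951]]
force: [4.7, -1.5, 2.9]
opening: 0.174
```

View pics/pl_scene.png

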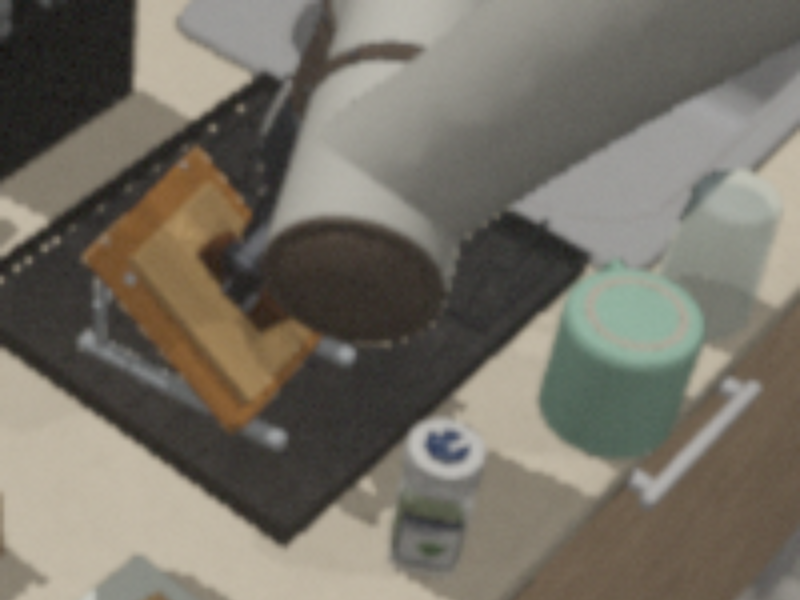

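The lid lies on the panel with its lower end at the ledge (contact about 5 N up-slope). I'll ease off, release and retreat.

```bash
python3 -m jog '[[-0.002,0,-0.0007,0,0,0,0.01],[-0.002,0,-0.0007,0,0,0,0.04],[-0.002,0,-0.0007,0,0,0,0.05],[-0.002,0,-0.0007,0,0,0,0.05],[0.01,0,-0.03,0,0,0,0.05],[0.03,0,-0.085,0,0,0,0.05],[0.05,0.02,-0.14,0,0,0,0.05],[0.05,0.06,-0.16,0,4,0,0.05],[0.05,0.12,-0.17,0,12,0,0.05]]'
python3 - <<'E'
from rk import *
for n in("top","scene"):
    p,d=eyes.capture(n); C=cloud(n,d)
    cv2.imwrite(f"pics/af_{n}.png",cv2.resize(p[140:300,290:490],(800,640))[:600,:,::-1])
    O=np.array([.5925,.0100,.0655]); L=np.stack([(C-O)@xu,(C-O)@yu,(C-O)@n_],-1)
    hsv=cv2.cvtColor(p,cv2.COLOR_RGB2HSV); col=(hsv[...,1]>60)&(hsv[...,0]<25)&(hsv[...,2]>60)
    k=(L[...,2]>.003)&(L[...,2]<.015)&(L[...,0]<.1)&(L[...,0]>-.053)&(abs(L[...,1])<.08)&col
    P=L[k]; print(n,k.sum(),cv2.minAreaRect((P[:,:2]*1000).astype(np.float32)),np.median(P[:,2]))
    A=np.c_[P[:,:2],np.ones(len(P))]; print(np.linalg.lstsq(A,P[:,2],rcond=None)[0])
R=down(82)
c=(.4292,.2480)
print(bot.state()["eef_pos"],row([.46,.2,.22],R),row([*c,.12],R))
E
```

```text
time_s: 24.95
eef_pos: [0.4563, 0.1116, 0.224]
tcp_rot: [[-0.986, -0.138, 0.097], [-0.137, 0.99, 0.016], [-0.098, 0.003, -0.995]]
force: [2.6, -1.0, -0.2]
opening: 0.591
top 1239 ((3.4364395141601562, 0.1620635986328125), (89.95294952392578, 113.4942855834961), 89.44609069824219) 0.007343448537744776
[ 0.     -0.0029  0.0073]
scene 765 ((0.8811531066894531, 1.5789604187011719), (92.53290557861328, 107.63568115234375), 89.79564666748047) 0.00836940931270629
[ 0.0016 -0.0079  0.0085]
[0.4611 0.117  0.2245] ([-0.0103, 0.0822, 0.006], [1.1, 5.91, 16.25]) ([0.0235, 0.1337, 0.1032], [1.1, 5.91, 16.25])
```

View pics/af_scene.png

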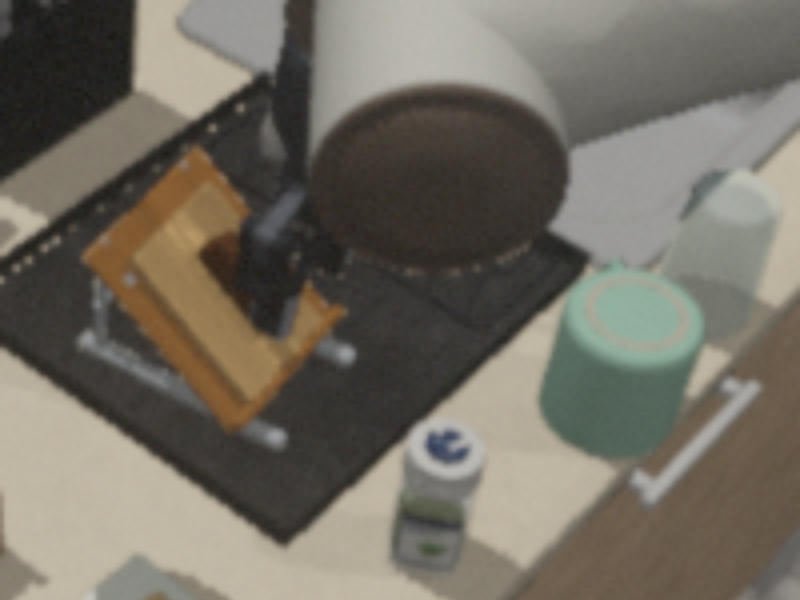

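View pics/af_top.png

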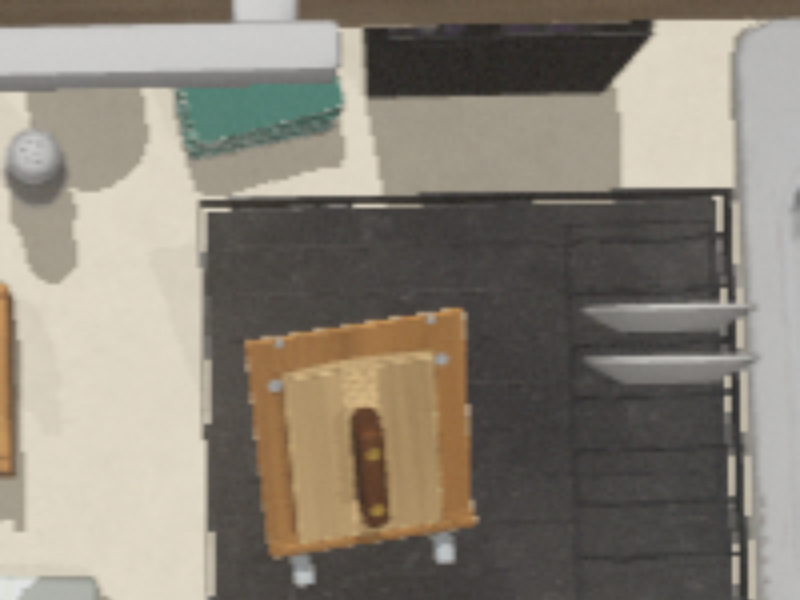

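The lid sits square on the panel against the ledge. Now the flat lid.

```bash
cat > mR.py <<'E'
from h import *
for n in("top","scene"):
    p,d=eyes.capture(n); C=cloud(n,d); x,y,z=[C[...,i] for i in range(3)]
    for lo,hi,t in ((.05,.07,"handle"),(.021,.034,"lid")):
        k=(abs(x-.43)<.075)&(abs(y-.2475)<.06)&(z>lo)&(z<hi)
        if k.sum()>20: r=cv2.minAreaRect((C[k][:,:2]*1000).astype(np.float32)); print(n,t,np.round(r[0],1),np.round(r[1],1),round(r[2],1),k.sum())
E
python3 -m jog '[[-0.005,0.03,0,0.5,3,8,0.06],[-0.01,0.08,0.006,1.1,5.9,16.2,0.0854],[-0.01,0.08,0.006,1.1,5.9,16.2,0.0854]]'; python3 mR.py
python3 - <<'E'
from h import *
R=down(82); print(row([.4288,.2478,.08],R),row([.4288,.2478,.033],R))
E
```

```text
time_s: 25.42
eef_pos: [0.4581, 0.1947, 0.2159]
tcp_rot: [[-0.99, 0.141, -0.006], [0.141, 0.99, -0.004], [0.005, -0.005, -1.0]]
force: [-0.5, -0.3, 0.0]
opening: 1.004
scene handle [426.  249.3] [16.3 69. ] 83.1 204
scene lid [425.7 248.9] [ 91.2 120.9] 81.6 1552
([0.0355, 0.0515, 0.1362], [-0.3, -0.27, -0.18]) ([0.0353, 0.0518, 0.1832], [-0.3, -0.27, -0.18])
```

```bash
python3 -m jog '[[0,0,0,0,0,0,0.0854]]'
python3 - <<'E'
from h import *
R=down(82); print(bot.state()["eef_pos"],row([.4276,.2482,.08],R),row([.4276,.2482,.033],R))
E
```

```text
time_s: 25.65
eef_pos: [0.4574, 0.1916, 0.2169]
tcp_rot: [[-0.99, 0.144, -0.004], [0.144, 0.99, -0.004], [0.004, -0.004, -1.0]]
force: [0.2, 0.1, 1.3]
opening: 1.004
[0.4574 0.1916 0.2169] ([0.0372, 0.0523, 0.1369], [-0.24, -0.21, -0.27]) ([0.037, 0.0525, 0.1839], [-0.24, -0.21, -0.27])
```

```bash
python3 -m jog '[[0.037,0.0525,0.04,-0.2,-0.2,-0.3,0.07],[0.037,0.0525,0.1,-0.2,-0.2,-0.3,0.07],[0.037,0.0525,0.16,-0.2,-0.2,-0.3,0.07],[0.037,0.0525,0.18,-0.2,-0.2,-0.3,0.07],[0.037,0.0525,0.183,-0.2,-0.2,-0.3,0.07],[0.037,0.0525,0.183,-0.2,-0.2,-0.3,0.07]]'; python3 log.py
python3 -m jog '[[0,0,0,0,0,0,0.01],[0,0,0,0,0,0,0.01],[0,0,0,0,0,0,0.01],[0,0,0,0,0,0,0.01],[0,0,0,0,0,0,0.01]]' 60; python3 mR.py
```

```text
time_s: 26.4
eef_pos: [0.4289, 0.2495, 0.0351]
tcp_rot: [[-0.99, 0.139, 0.002], [0.139, 0.99, 0.001], [-0.002, 0.001, -1.0]]
force: [0.3, 0.2, 0.1]
opening: 0.816
[ 0.855   0.4129 -0.5459  0.0009 -0.6098 -2.5655] [0.4289 0.2495 0.0351]
time_s: 27.02
eef_pos: [0.4284, 0.2496, 0.0349]
tcp_rot: [[-0.99, 0.138, 0.001], [0.138, 0.99, 0.0], [-0.001, 0.0, -1.0]]
force: [-2.0, -0.4, 5.8]
opening: 0.179
top lid [435.6 248.3] [ 89.8 134. ] 82.3 615
scene lid [431.3 284.8] [ 51.8 117.6] 65.1 498
```

```bash
python3 -m jog '[[0,0,-0.02,0,0,0,0.01],[0,0,-0.07,0,0,0,0.01],[0,0,-0.12,0,0,0,0.01],[0,0,-0.14,0,0,0,0.01],[0,0,-0.14,0,0,0,0.01]]'
python3 - <<'E'
from ik import *
R=down(89.7); print(bot.state()["joint_pos"],bot.state()["eef_pos"],row([.6376,.2674,.16],R),row([.6376,.2674,.12],R),ik(np.array([.6376,.2674,.08]),R),ik(np.array([.6376,.2674,.16]),R))
E
```

```text
time_s: 27.75
eef_pos: [0.4283, 0.2498, 0.1749]
tcp_rot: [[-0.99, 0.138, 0.002], [0.138, 0.99, 0.002], [-0.001, 0.003, -1.0]]
force: [-0.3, 0.2, -4.2]
opening: 0.173
[ 0.8561  0.2166 -0.3877 -0.0003 -0.9635 -2.5655] [0.4283 0.2498 0.1749] ([-0.2049, 0.0463, 0.0153], [0.15, 0.09, -7.66]) ([-0.2048, 0.0462, 0.0553], [0.15, 0.09, -7.66]) [array([ 0.6303,  0.6192,  0.0054, -0.    , -0.9571, -2.2064])] [array([ 0.6303,  0.5469,  0.0919, -0.    , -1.1157, -2.2064])]
```

```bash
python3 -m jog '[[-0.05,0.01,0,0,0,-2,0.01],[-0.1,0.02,0.005,0,0,-4,0.01],[-0.155,0.035,0.015,0.1,0.1,-7.7,0.01],[-0.195,0.045,0.03,0.1,0.1,-7.7,0.01],[-0.205,0.0463,0.055,0.1,0.1,-7.7,0.01],[-0.205,0.0463,0.055,0.1,0.1,-7.7,0.01],[-0.205,0.0463,0.055,0.1,0.1,-7.7,0.01],[-0.205,0.0463,0.055,0.1,0.1,-7.7,0.01]]'
cat > mB.py <<'E'
from h import *
import sys
lo,hi=float(sys.argv[1]),float(sys.argv[2])
for n in("top","scene"):
    p,d=eyes.capture(n); C=cloud(n,d); x,y,z=[C[...,i] for i in range(3)]
    hsv=cv2.cvtColor(p,cv2.COLOR_RGB2HSV); col=(hsv[...,1]>60)&(hsv[...,0]<25)&(hsv[...,2]>60)
    k=(abs(x-.637)<.09)&(abs(y-.267)<.065)&(z>lo)&(z<hi)&col
    P=C[k]; r=cv2.minAreaRect((P[:,:2]*1000).astype(np.float32)); print(n,np.round(r[0],1),np.round(r[1],1),round(r[2],1),k.sum(),"x",np.percentile(P[:,0],[.5,99.5]),"y",np.percentile(P[:,1],[.5,99.5]),"z",np.median(P[:,2]))
    cv2.imwrite(f"pics/{sys.argv[3]}_{n}.png",cv2.resize(p[190:320,180:380],(800,520))[...,::-1])
R=down(89.7); s=bot.state(); print(s["eef_pos"],s["joint_pos"],row([.6376,.2674,.082],R))
E
python3 mB.py .1 .125 bh
```

```text
time_s: 28.75
eef_pos: [0.6375, 0.2674, 0.1204]
tcp_rot: [[-1.0, 0.003, 0.0], [0.003, 1.0, -0.001], [-0.0, -0.001, -1.0]]
force: [0.3, 0.2, -3.5]
opening: 0.173
top [637.  266.7] [ 86.8 118.2] 89.2 865 x [0.5778 0.6953] y [0.2231 0.3103] z 0.11079364338219366
scene [635.1 267. ] [ 93.  123.2] 89.7 1189 x [0.5746 0.6943] y [0.2231 0.3133] z 0.11033882465785583
[0.6375 0.2674 0.1206] [ 0.6306  0.58    0.0455  0.0005 -1.0364 -2.2053] ([-0.0001, -0.0, 0.0386], [-0.02, 0.01, 0.09])
```

View pics/bh_scene.png

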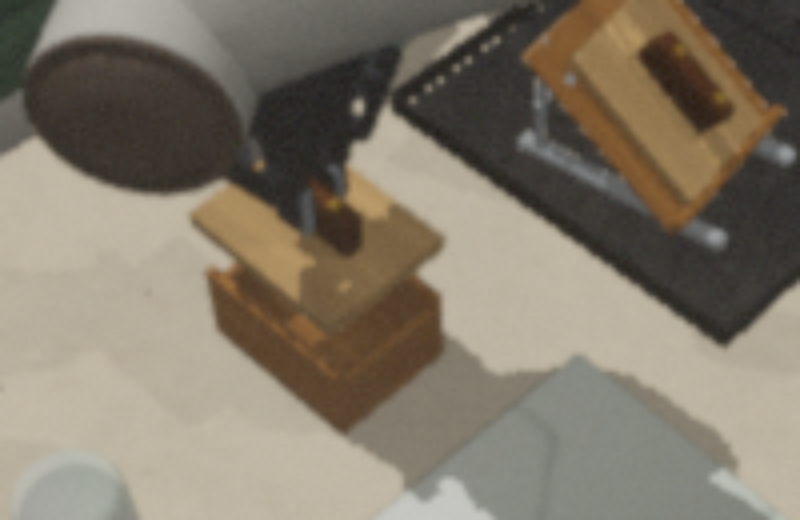

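View pics/bh_top.png

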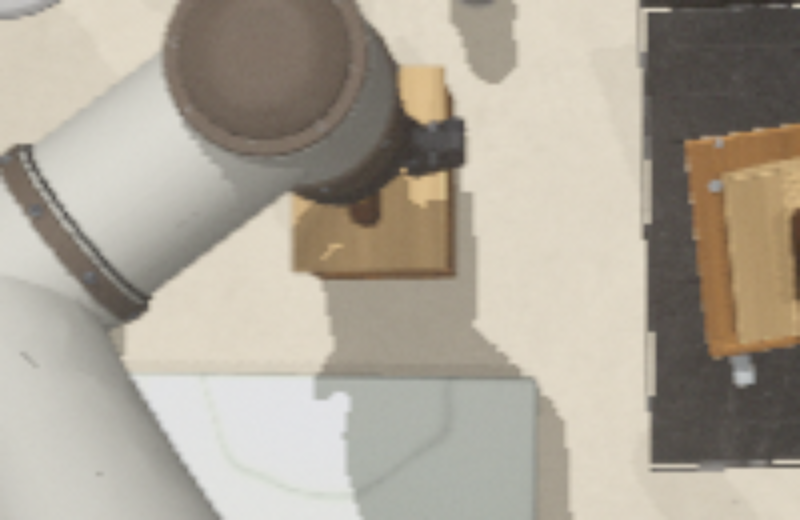

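Lid and box centres agree within 1 mm in both cameras. Lowering.

```bash
python3 -m jog '[[-0.0005,0,0.02,0,0,0,0.01],[-0.0005,0,0.035,0,0,0,0.01],[-0.0005,0,0.038,0,0,0,0.01],[-0.0005,0,0.0385,0,0,0,0.01],[-0.0005,0,0.0385,0,0,0,0.01]]'
python3 -m jog '[[0,0,0.0008,0,0,0,0.01],[0,0,0.0008,0,0,0,0.01]]'
python3 -m jog '[[0,0,0.0008,0,0,0,0.01],[0,0,0.0008,0,0,0,0.01]]'
```

```text
time_s: 29.48
eef_pos: [0.6385, 0.2671, 0.0813]
tcp_rot: [[-1.0, 0.004, -0.0], [0.004, 1.0, -0.001], [0.0, -0.001, -1.0]]
force: [0.2, -0.1, -3.3]
opening: 0.174
time_s: 29.72
eef_pos: [0.6382, 0.267, 0.0801]
tcp_rot: [[-1.0, 0.004, -0.001], [0.004, 1.0, -0.001], [0.001, -0.001, -1.0]]
force: [-0.2, 0.7, -2.9]
opening: 0.176
time_s: 29.98
eef_pos: [0.6383, 0.2669, 0.08]
tcp_rot: [[-1.0, 0.004, -0.001], [0.004, 1.0, -0.001], [0.001, -0.001, -1.0]]
force: [-1.7, -0.7, 1.2]
opening: 0.174
```

Contact at 80.0 mm, as predicted. Releasing and clearing the arm.

```bash
python3 -m jog '[[0,0,0,0,0,0,0.05],[0,0,0,0,0,0,0.06],[0,0,0,0,0,0,0.06],[0,0,-0.03,0,0,0,0.06],[0,0,-0.08,0,0,0,0.06],[0,0,-0.13,0,0,0,0.06],[0.06,0,-0.16,0,0,0,0.06],[0.12,-0.05,-0.16,0,0,0,0.06],[0.18,-0.1,-0.16,0,0,0,0.06],[0.2,-0.16,-0.16,0,0,0,0.06],[0.22,-0.22,-0.16,0,0,0,0.06],[0.22,-0.22,-0.16,0,0,0,0.06]]'; python3 mB.py .06 .08 bf
python3 - <<'E'
from rk import *
for n in("top","scene"):
    p,d=eyes.capture(n); cv2.imwrite(f"pics/fin_{n}.png",p[...,::-1])
E
```

```text
time_s: 31.48
eef_pos: [0.4157, 0.046, 0.2402]
tcp_rot: [[-1.0, 0.005, -0.001], [0.005, 1.0, -0.001], [0.001, -0.001, -1.0]]
force: [0.1, 0.2, 0.8]
opening: 0.702
top [638.7 266.2] [ 88.3 120.1] 89.8 1584 x [0.5787 0.6978] y [0.2223 0.3094] z 0.07034832944126901
scene [636.3 267.2] [122.4  91.7] 0.2 1357 x [0.5755 0.6957] y [0.2226 0.3125] z 0.06961172565568285
[0.4158 0.0459 0.2403] [ 0.5022  0.016  -0.4447  0.0006 -1.1113 -2.0804] ([-0.2203, 0.2233, 0.1579], [-0.06, -0.04, -0.11])
```

View pics/fin_top.png

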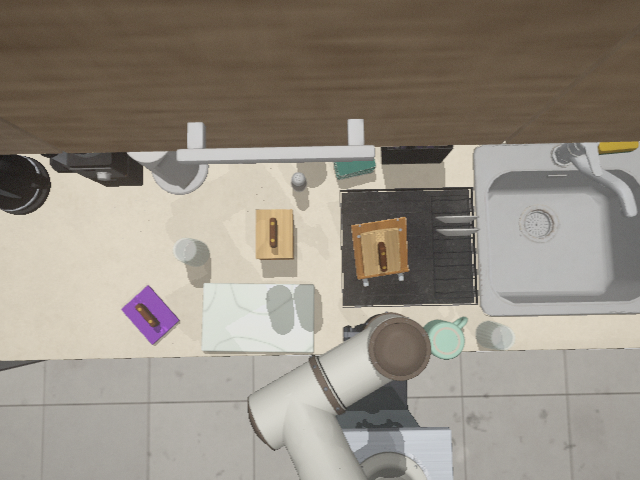

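View pics/bf_scene.png

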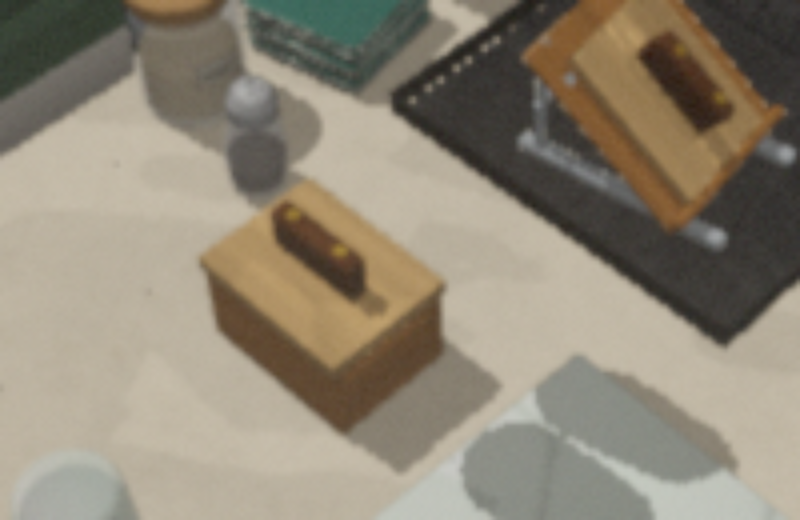

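View pics/fin_scene.png

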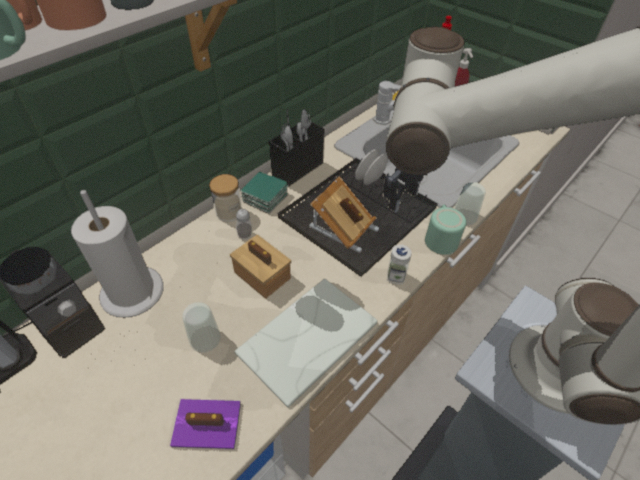

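Both views show the flat lid level on the box, about 0.8 mm off centre and square to about 0.3°. The warped lid is still on the rack against the ledge, and the mug, glasses, salt and jar are where they were. Handing in.

```bash
python3 -c "
from cell import bot
print(bot.job_done())"
```

```text
the job is handed in; nothing more can be done
None
```

The job is done and handed in, with the last move ending at 31.5 s of the 67 s allowed; no verdict was reported.

**Finding the warped lid:** I pressed the right-hand lid first and it stayed firm at 13 N, well above the 2 to 6 N named in the task. The left-hand lid gave about 3 mm until it stopped at 5.7 N. Its far edge visibly lifted, and it lay level again once let go, so the left lid is the warped one.

**Warped lid on the rack:** My first grasp could not reach the slope because joint 5 hit its limit (-0.16 rad). I set the lid back on the slab, gripped it again pitched 20°, then laid it on the slope and slid it down to the ledge. After release the pictures showed it flat on the panel, within about 0.5° of square, with its lower end at the ledge.

**Flat lid on the box:** It touched the rim at the expected height. Both cameras put it about 0.8 mm off centre in x and 0.7 mm in y, and square within about 0.3°.

**Checks that disagreed or fell short:**
- The two cameras differ by 2–3 mm in absolute position, so I relied on lid-to-target offsets within each camera.
- While the warped lid was pressed, the noisy depth readings showed less tilt than the stated 7°; I judged the rocking by the give, the picture and the return to level.

The mug, glasses, salt and spice jar look unmoved in the last pictures, and the robot is touching nothing.

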